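# Load the autosampler dial under brake and isolation

### The arm

A 6-joint arm with a two-finger parallel gripper is mounted at the origin on the work surface. World frame = base frame: x ahead of the robot, y to its left, z up, the work surface at z = 0. Lengths are in m, angles in degrees, forces in N, time in s.
With the tool pointing down it reaches from about 0.275 to 0.725 m from the base axis. Payload 15.9 kg.
Tool frame: the origin (TCP) lies on the centre line of the jaws, within the pads' length; the fingertips stand 25 mm ahead of it and the grasp point (between the pads) lies 6 mm ahead of it (r.tips_ahead is the distance from the TCP to the fingertips, in m); z points along the fingers, y is the line along which they close (so a half turn about z gives the same grasp; the last joint's range is limited). The gripper opens to 85 mm and grips with 20 to 120 N. Pads are 22 mm wide; open, the fingers measure 114 mm over their backs; the gripper's body (76 mm by 85 mm) begins 54 mm behind the grasp point. The pads swing forward as they close: fully open they stand 13 mm farther back than shut.
Start: joints at [66.177, 12.198, -1.971, 75.831, 0, 90], TCP at [0.202, 0.457, 0.256] pointing down, gripper open.
Joint ranges: [-170.91, 170.91], [-42.67, 98.43], [-65.05, 77.54], [-120.47, 116.71], [-90, 82.35], [-180, 180]. Speed limits (degrees/s): [108.29, 108.29, 136.94, 147.25, 180, 180].

### API

Orientations are given as [roll, pitch, yaw] about the fixed x, y, z axes, in that order (R = Rz(yaw) Ry(pitch) Rx(roll)).
In Python, from cell import r gives the robot as it stands. The module is installed in compiled form; this text tells all that it offers.
- The arm moves only by the tool apply_moves, never from a script. Its argument "plan" is a list of rows, each a list of 7 numbers: the shift along the world's x, y, z each as a share of 0.5 m, from -1 to 1, then the turn, a rotation vector about the world's x, y, z each as a share of 1.5 rad, from -1 to 1, then the opening, from 0 (shut) to 1 (fully open). A call has 1 to 8 rows; each row is the pose to reach, as a shift and turn from the pose commanded when the call began; what a row does not reach only later rows make up. A row lasts 1/10 s, in which the tool goes at most 50 mm and 8.59 degrees, less where a joint would pass 70% of its speed; a pose out of reach is approached as far as the arm can. A call with a number of a shift or a turn outside -1 to 1 is refused whole. A call with a gripper value outside its range is refused whole. The fingers move at their own pace and stop on an object; the grip force is fixed at half the most. Time passes only in rows, so rows that repeat a pose let the fingers close. It gives the time, the measured TCP pose, the force, the opening and the grip force at its end, in the units of the state.
- r.state(): the state, without advancing time (a new reading comes with each control period).
- r.read_camera(name): name is "side" or "top"; returns a dict with "img" (384x512x3 uint8, red, green, blue), "mtx" (3x3 intrinsics, pixels), "cam_to_world" (4x4, takes a point from camera to world coordinates). Camera axes: x right, y down, z forward; pixel columns grow to the right and rows downward; lengths in m; the calibration is good to about 2 mm. A picture is of the moment at which its call begins. There is no depth.
- r.finish_job(): hands the job in; it is judged then, once.
Trained networks look in a picture, given as the dict that the camera call returned (one of the last four; its "shot" number tells which), for a name from the list of things; names that differ only in an ending like _2 or _b are one class to them, and where a whole thing is asked for, a point or a joint stands for the part that bears it (a point fixed in the world has none). Each returns a list of dicts, best first, with "score" (0 to 1); they miss things now and then, are a little off and sometimes report something else, mostly with a low value. They report only what shows in the picture. A call takes as long as a camera call. They do not tell look-alikes from the thing itself.
- r.boxes_of(query, picture): "xy" ([column, row] in pixels, amid what is visible of it).
- r.masks_of(query, picture): "mask" (384x512 bool, what is visible of it) and "xy" ([column, row] in pixels, amid what is visible of it).
The state is a dict: "time_s": time; "joint_pos": joint angles; "qvel": joint speeds; "effort": joint torques, N m; "tool_pos": TCP position; "eef_rot": TCP orientation; "force": force on the tool from outside, world axes, zero at the start; "wrist_torque": the same for the moment, N m; "finger_gap": finger opening in m; "grasp_force": force on a finger pad.
Only numpy, scipy, OpenCV 4.12 (cv2) and the standard library are available. Lean on these libraries where they do the work, as an engineer would, in place of code of your own. Each camera call takes 0.05 s, during which the arm holds its last target. There are 200 camera calls.

### The job

Load the autosampler: first switch its isolator off, then pull the brake lever round to its third notch, the green mark (no further), and let it latch there by itself. With the power off and the brake on, stand every sample jar on the bench upright in the dial pocket whose collar matches its cap colour. Then press the green release button so that the lever springs back to rest, and last turn the isolator on again; leave the jars in their pockets and do not disturb the bottle, the tip box or the beaker.

Things in the scene. Friction and masses are not known exactly. Their poses are not given: they have to be found in the camera images.
- isolator (a joint): angle of the isolator's handle, rad: 0 = off, 1.571 = on (both hard stops). Off to on is clockwise seen from above. A sprung detent pulls it to the nearer end once it is more than 0.1 rad off half way; turning takes up to 0.13 N m.
- isolator_grip (a point): point on the isolator's vertical turning axis, 69 mm above the bench, 14 mm below the top of the red bar handle (64 mm long, 16 wide, spanning 49 to 83 mm above the bench, centred on the axis), on a fixed yellow box 80 x 80 x 40 mm. The frame turns with the handle: x along the bar, y across it, z up. Bar towards the box's black marks: off; green marks: on.
- brake_lever (a joint): lever angle, rad: 0 = rest, growing clockwise seen from above. Notches hold it at 0.30, 0.55, 0.80 (third, green mark) and 1.05; stop at 1.20. Pushed 0.05 past a notch and let go, it settles back into it. It cannot go back past a notch unless the release button is held down; then it springs back to 0. Turning it takes 0.2 to 0.45 N m (2 to 4 N at the grip).
- brake_grip (a point): centre of the lever's red grip, 120 mm from the pin, 70.5 mm above the bench. The grip is a round bar, 22 mm in diameter, 74 mm long, level, lying along the lever, free all round (60 mm clear beneath). This frame turns with the lever: x points along the lever from the pin outwards, z up.
- brake_pin (a point): point on the vertical hinge axis of the brake lever, at the height of the grip's centre. Frame fixed to the autosampler, z up.
- brake_release (a joint): travel of the green release button, m: 0 = up, 0.009 = fully down; it is pressed straight down. It starts to move at about 2 N and is fully down at 5 N; about 6 mm down frees the lever. It also bobs by itself as the lever clicks over a notch.
- release_top (a point): centre of the top face of the round green release button (26 mm in diameter), 86 mm above the bench when up, 87 mm from the brake pin, in a black housing 30 x 44 mm that is 66 mm tall. Steel ratchet disc of 58 mm radius round the pin beside it, its top 63 mm above the bench.
- jar_blue: sample jar, white cylinder with a blue screw cap and a blue band: 50 mm diameter, 76 mm tall, straight-sided, about 150 g (most of it in the base), standing upright; origin at the centre of its underside, z up. It belongs in the blue pocket. May be absent.
- jar_red: sample jar, white cylinder with a red screw cap and a red band: 50 mm diameter, 76 mm tall, straight-sided, about 150 g (most of it in the base), standing upright; origin at the centre of its underside, z up. It belongs in the red pocket. May be absent.
- jar_yellow: sample jar, white cylinder with a yellow screw cap and a yellow band: 50 mm diameter, 76 mm tall, straight-sided, about 150 g (most of it in the base), standing upright; origin at the centre of its underside, z up. It belongs in the yellow pocket. May be absent.
- jar_green: sample jar, white cylinder with a green screw cap and a green band: 50 mm diameter, 76 mm tall, straight-sided, about 150 g (most of it in the base), standing upright; origin at the centre of its underside, z up. It belongs in the green pocket. May be absent.
- pocket_blue (a point): centre of the floor of the blue pocket of the dial. A pocket is a blue collar standing on the dial: inner diameter 60 mm, outer 69 mm, 24 mm tall, so a jar drops in with 5 mm to spare all round. Its floor, where a jar stands, is 68 mm above the bench. The four pockets lie 75 mm from the dial's centre, a quarter turn apart; unless braked, the dial turns at a light touch.
- pocket_red (a point): centre of the floor of the red pocket of the dial. A pocket is a red collar standing on the dial: inner diameter 60 mm, outer 69 mm, 24 mm tall, so a jar drops in with 5 mm to spare all round. Its floor, where a jar stands, is 68 mm above the bench. The four pockets lie 75 mm from the dial's centre, a quarter turn apart; unless braked, the dial turns at a light touch.
- pocket_yellow (a point): centre of the floor of the yellow pocket of the dial. A pocket is a yellow collar standing on the dial: inner diameter 60 mm, outer 69 mm, 24 mm tall, so a jar drops in with 5 mm to spare all round. Its floor, where a jar stands, is 68 mm above the bench. The four pockets lie 75 mm from the dial's centre, a quarter turn apart; unless braked, the dial turns at a light touch.
- pocket_green (a point): centre of the floor of the green pocket of the dial. A pocket is a green collar standing on the dial: inner diameter 60 mm, outer 69 mm, 24 mm tall, so a jar drops in with 5 mm to spare all round. Its floor, where a jar stands, is 68 mm above the bench. The four pockets lie 75 mm from the dial's centre, a quarter turn apart; unless braked, the dial turns at a light touch.
- bottle: bystander: amber bottle, 72 mm diameter, 150 mm tall; origin at the centre of its underside. Leave alone.
- tip_box: bystander: blue pipette tip box, 85 x 120 x 65 mm; origin at the centre of its underside. Leave alone.
- beaker: bystander: clear beaker, 70 mm diameter, 90 mm tall; origin at the centre of its underside. Leave alone.
Things that resemble listed ones, but are neither listed nor needed, are in the scene too. Of the things like the jar_red, leave any that is black; of the rest the smaller one is meant.

How it is judged:
By the outcome, as a careful person would: the job done as asked, in the order asked, and still so for the second after the job is handed in, with the robot touching nothing.
Of jar_blue, jar_red, jar_yellow, jar_green only 3 to 4 are there at a start; the rules pass over those that are not, and their reading is None.
At some moment in a run one of jar_blue, jar_red, jar_yellow, jar_green may be knocked a few centimetres aside while the robot is not near it.
It also fails if it takes over 210 s, if anything falls off the work surface, if the arm or the gripper's body presses on something with over 40 N, if the wrist force passes 120 N, or if a joint passes its speed limit or range.

## Working session

There is one attempt and no reset: what is moved stays moved. The work goes in short steps, Python scripts to look and compute and a tool call to move; the robot and the scene stay as the last step left them, time stands still between calls to the robot, and variables do not carry over. Pictures are saved under pics/ and viewed, at most 14 in all, crops included, and the job is handed in when it is done.

Besides the shell and the picture viewer there is one more tool, called after "Request:" by a JSON object that holds its "api" and its "payload", one argument or row to a line. apply_moves: Moves the arm, as the interface text tells. Shift numbers are shares of 0.5 m and turn numbers shares of 1.5 rad, none past 1 either way. Its arguments: {"type":"object","properties":{"plan":{"type":"array"}},"required":["plan"]}

```bash
mkdir -p pics; python3 - <<'E'
from cell import r
import cv2
for n in("top","side"):
    c=r.read_camera(n); cv2.imwrite(f"pics/{n}0.png",c["img"][:,:,::-1]); print(n,c["mtx"].tolist(),c["cam_to_world"].round(4).tolist())
    for q in["isolator_grip","brake_grip","release_top","jar_blue","jar_red","jar_yellow","jar_green","pocket_blue","pocket_red","bottle","beaker","tip_box"]:
        print(q,[(round(d["score"],2),[round(float(v),1) for v in d["xy"]]) for d in r.boxes_of(q,c)][:4])
print(r.state())
E
```

```text
top [[406.8637290314877, 0.0, 253.93544189775602], [0.0, 406.8637290314877, 195.13085394111252], [0.0, 0.0, 1.0]] [[-0.014, -0.9907, 0.135, 0.3412], [-0.9998, 0.0155, 0.0102, 0.0381], [-0.0122, -0.1349, -0.9908, 1.2876], [0.0, 0.0, 0.0, 1.0]]
isolator_grip [(0.51, [280.5, 226.3])]
brake_grip [(0.62, [334.3, 187.5]), (0.51, [288.5, 150.8])]
release_top [(0.65, [336.1, 157.0]), (0.48, [147.0, 207.8])]
jar_blue [(0.59, [147.7, 173.3]), (0.46, [137.2, 279.0])]
jar_red [(0.71, [138.7, 124.4]), (0.63, [108.2, 150.5]), (0.61, [184.9, 171.7]), (0.33, [135.3, 276.9])]
jar_yellow [(0.62, [144.2, 208.9])]
jar_green [(0.8, [190.9, 222.2])]
pocket_blue [(0.82, [272.3, 157.3]), (0.5, [182.0, 123.7]), (0.3, [183.6, 174.2])]
pocket_red [(0.86, [274.3, 158.3])]
bottle [(0.6, [182.7, 124.4])]
beaker [(0.55, [135.1, 278.0])]
tip_box [(0.65, [402.2, 268.7])]
side [[433.425751221363, 0.0, 258.21161185232535], [0.0, 433.425751221363, 186.01353757586847], [0.0, 0.0, 1.0]] [[0.9965, -0.0659, 0.0523, 0.4394], [-0.0841, -0.7846, 0.6143, -0.8402], [0.0005, -0.6165, -0.7873, 1.1939], [0.0, 0.0, 0.0, 1.0]]
isola
[... 530 characters left out ...]
x [(0.83, [186.1, 322.9])]
{'time_s': 1.3, 'joint_pos': array([ 6.61768600e+01,  1.21990561e+01, -1.96950917e+00,  7.58310851e+01,
       -6.17388541e-05,  9.00002424e+01]), 'qvel': array([-0.00830597, -0.01628433, -0.01821054, -0.08058091, -0.02527635,
        0.1400286 ]), 'effort': array([-1.02685037e-03, -6.85942769e+01,  4.87331772e+01,  1.32562691e-03,
       -1.20505752e-04,  3.73282103e-05]), 'tool_pos': array([0.20195631, 0.45739507, 0.25630915]), 'eef_rot': array([1.79999650e+02, 6.17373750e-05, 1.56176618e+02]), 'force': array([0.56169902, 0.27177617, 0.42550197]), 'wrist_torque': array([-0.00512889,  0.00760383, -0.06446008]), 'grasp_force': 0.0, 'finger_gap': 0.0851791860779307}
```

```bash
python3 - <<'E'
import cv2
for n in("top","side"):
    cv2.imwrite(f"pics/{n}0b.png",cv2.resize(cv2.imread(f"pics/{n}0.png"),(800,600),interpolation=cv2.INTER_CUBIC))
E
```

```text
(no output)
```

View pics/top0b.png

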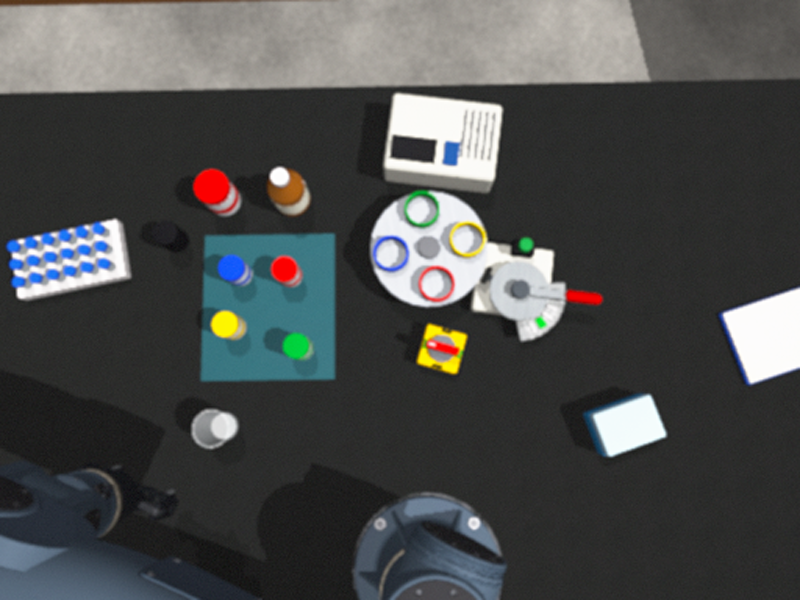

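View pics/side0b.png

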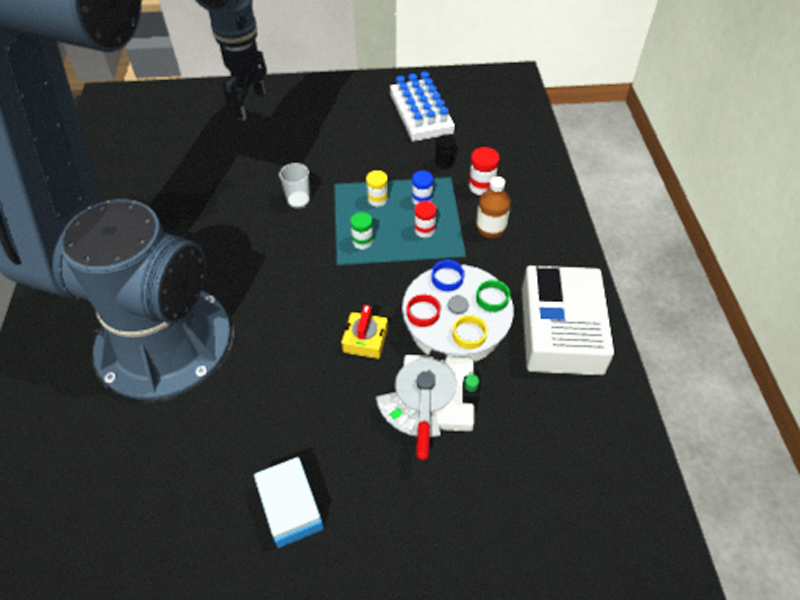

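```bash
cat > h.py <<'E'
from cell import r
import numpy as np, cv2
HUE={"red":[(0,6),(174,180)],"yellow":[(24,34)],"green":[(50,75)],"blue":[(108,128)]}
def shot(n):return r.read_camera(n)
def blobs(c,col,smin=120,vmin=60,amin=12):
    h=cv2.cvtColor(c["img"],cv2.COLOR_RGB2HSV)
    m=sum(((h[...,0]>=a)&(h[...,0]<=b)) for a,b in HUE[col]).astype(bool)&(h[...,1]>smin)&(h[...,2]>vmin)
    n,l,s,ce=cv2.connectedComponentsWithStats(m.astype(np.uint8),connectivity=8)
    return [(s[i],ce[i],l==i) for i in range(1,n) if s[i][4]>=amin]
def world(c,uv,z):
    M=c["cam_to_world"];d=M[:3,:3]@np.linalg.solve(c["mtx"],[uv[0],uv[1],1.]);o=M[:3,3]
    return o+d*(z-o[2])/d[2]
def pix(c,p):
    M=c["cam_to_world"];q=c["mtx"]@(M[:3,:3].T@(np.asarray(p,float)-M[:3,3]));return q[:2]/q[2]
def save(c,name,x0=0,y0=0,x1=512,y1=384,f=1.5):
    cv2.imwrite(name,cv2.resize(c["img"][y0:y1,x0:x1,::-1],None,fx=f,fy=f,interpolation=cv2.INTER_CUBIC))
E
python3 - <<'E'
from h import *
for n in("top","side"):
    c=shot(n)
    for col in HUE:
        for s,ce,m in blobs(c,col):
            print(n,col,s[:5].tolist(),ce.round(1),world(c,ce,.07).round(3))
    save(c,f"pics/{n}1.png",*( (220,110,400,250) if n=="top" else (200,140,330,320)),f=4 if n=="top" else 3.3)
E
```

```text
top red [123, 107, 25, 24, 465] [134.8 118.9] [0.752 0.418 0.07 ]
top red [136, 118, 17, 19, 46] [146.8 129.8] [0.717 0.38  0.07 ]
top red [173, 164, 18, 17, 237] [181.4 171.8] [0.582 0.271 0.07 ]
top red [268, 170, 23, 23, 112] [279.1 180.9] [ 0.549 -0.026  0.07 ]
top red [362, 185, 24, 11, 207] [373.4 190. ] [ 0.517 -0.31   0.07 ]
top red [273, 217, 20, 10, 101] [283.3 222.1] [ 0.424 -0.036  0.07 ]
top yellow [288, 142, 23, 23, 136] [299.3 152.4] [ 0.637 -0.09   0.07 ]
top yellow [135, 199, 18, 17, 243] [143.5 206.9] [0.476 0.385 0.07 ]
top yellow [267, 207, 32, 33, 446] [282.4 223. ] [ 0.422 -0.033  0.07 ]
top green [259, 121, 22, 24, 123] [269.3 130.8] [0.707 0.001 0.07 ]
top green [331, 152, 11, 10, 86] [336.2 156.3] [ 0.623 -0.202  0.07 ]
top green [343, 203, 6, 7, 29] [345.4 205.9] [ 0.47  -0.224  0.07 ]
top green [181, 213, 17, 17, 235] [189.  220.9] [0.432 0.247 0.07 ]
top blue [284, 91, 10, 14, 78] [288.2  97.6] [ 0.813 -0.061  0.07 ]
top blue [59, 141, 8, 9, 42] [ 62.3 145.6] [0.671 0.641 0.07 ]
top blue [49, 144, 7, 8, 35] [ 51.5 147.8] [0.665 0.674 0.07 ]
top blue [38, 1
[... 2070 characters left out ...]
0.435 0.19  0.07 ]
side green [305, 179, 22, 21, 206] [315.5 188.3] [0.701 0.012 0.07 ]
side green [297, 239, 10, 12, 91] [301.4 244.7] [ 0.624 -0.195  0.07 ]
side green [249, 261, 8, 7, 31] [252.8 264.3] [ 0.474 -0.248  0.07 ]
side blue [269, 45, 19, 28, 148] [277.5  58.4] [0.655 0.721 0.07 ]
side blue [261, 47, 17, 28, 123] [268.8  59.4] [0.617 0.717 0.07 ]
side blue [253, 48, 17, 28, 131] [260.8  61. ] [0.582 0.709 0.07 ]
side blue [263, 109, 15, 12, 143] [270.  114.4] [0.587 0.376 0.07 ]
side blue [264, 124, 13, 5, 28] [269.9 126.2] [0.581 0.312 0.07 ]
side blue [276, 166, 21, 20, 215] [285.8 175.1] [0.611 0.075 0.07 ]
side blue [346, 197, 15, 8, 100] [353.  200.3] [ 0.812 -0.047  0.07 ]
```

View pics/top1.png

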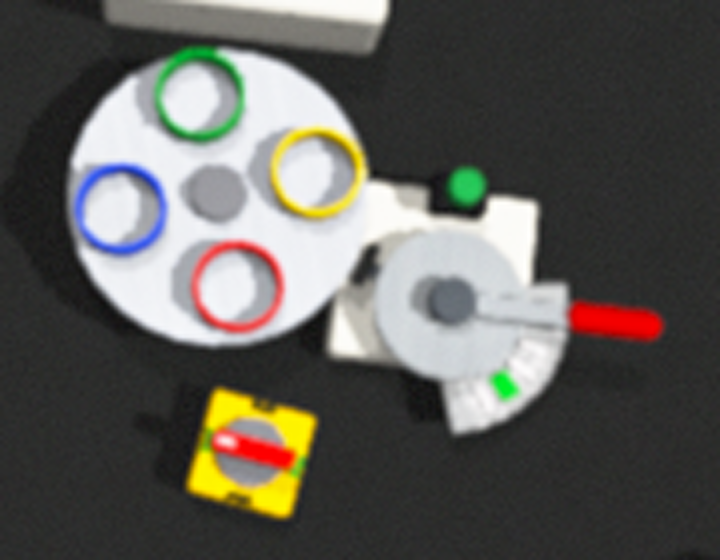

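View pics/side1.png

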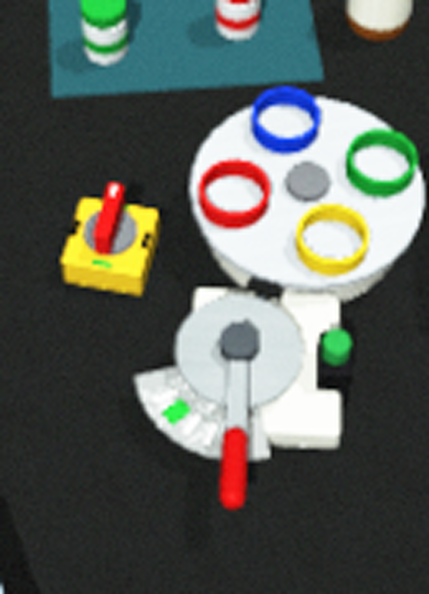

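```bash
cat >> h.py <<'E'
def rect(c,m,z):
    p=np.argwhere(m)[:,::-1];w=np.array([world(c,q,z)[:2] for q in p],np.float32)
    (cx,cy),(a,b),t=cv2.minAreaRect(w);t=t if a>b else t+90
    e=np.cov(w.T);v=np.linalg.eigh(e)[1][:,1]
    return np.round([cx,cy,*sorted((a,b))],4),round(t%180,1),"pca",round(np.degrees(np.arctan2(v[1],v[0]))%180,1)
def ring(c,col,z=.092):
    # collar nearest dial: blob with largest box/area ratio; ellipse hull fit of outer rim back-projected
    out=[]
    for s,ce,m in blobs(c,col):
        if s[4]/(s[2]*s[3])<.6 and 18<s[2]<28 and 17<s[3]<28:
            w=np.array([world(c,q,z)[:2] for q in np.argwhere(m)[:,::-1]],np.float32)
            (x,y),rad=cv2.minEnclosingCircle(w);out.append((x,y,rad,*w.mean(0)))
    return np.round(out,4)
E
python3 - <<'E'
from h import *
for n in("top","side"):
    c=shot(n)
    for col in HUE: print(n,col,ring(c,col).tolist())
    near=lambda ce,p,z:np.hypot(*(world(c,ce,z)-p)[:2])<.03
    for s,ce,m in blobs(c,"yellow"):
        if near(ce,np.array([.424,-.045,0]),.04) : print("box",rect(c,m,.04))
    for s,ce,m in blobs(c,"red"):
        if near(ce,np.array([.424,-.036,0]),.075): print("bar",rect(c,m,.083))
        if near(ce,np.array([.518,-.309,0]),.0705): print("grip",rect(c,m,.0705),world(c,ce,.0705+.004).round(4))
    for s,ce,m in blobs(c,"green"):
        if near(ce,np.array([.624,-.2,0]),.086): print("btn",world(c,ce,.084).round(4))
    h=cv2.cvtColor(c["img"],cv2.COLOR_RGB2HSV)
    # pin knob: darkish grey disc near expected
    u=pix(c,[.535,-.19,.07]).astype(int);w=h[u[1]-14:u[1]+14,u[0]-14:u[0]+14,2]; 
    print("pin win",u); print(w[::2,::2])
E
```

```text
top red [[0.5454, -0.0245, 0.0342, 0.5459, -0.0253]]
top yellow [[0.6315, -0.0869, 0.0359, 0.632, -0.0875]]
top green []
top blue [[0.6057, 0.0625, 0.035, 0.6063, 0.0626]]
box (array([ 0.4243, -0.0356,  0.0845,  0.0852]), 73.3, 'pca', np.float64(168.4))
grip (array([ 0.5171, -0.3098,  0.0274,  0.07  ]), 82.6, 'pca', np.float64(81.8)) [ 0.5166 -0.3085  0.0745]
bar (array([ 0.4243, -0.0334,  0.0179,  0.0579]), 72.4, 'pca', np.float64(74.1))
btn [ 0.6196 -0.1996  0.084 ]
pin win [333 184]
[[194 202 219 220 215 218 214 218 216 216 216 224 245 251]
 [206 220 219 219 217 217 216 219 216 219 216 217 220 243]
 [216 219 221 219 217 219 217 220 217 220 218 220 218 222]
 [216 220 221 219 220 218 218 220 218 219 218 220 221 219]
 [217 218 221 213 196 196 206 195 213 221 220 220 221 219]
 [217 219 203 157 140 123 126 122 135 187 219 222 222 220]
 [219 219 173 144 116 107 115 116 114 132 199 216 222 219]
 [219 217 153 138  98 114 118 116 116 122 184 217 220 200]
 [219 217 159 137  90 114 119 120 117 119 191 221 218 218]
 [219 221 211 167 106  92 117 120 118 134 169 199 205 216]
 [219 219 220 213 1
[... 881 characters left out ...]
9 229 230 229 230 229 228 228 228 230 229 228 228]
 [228 226 227 229 231 229 222 193 179 156 228 230 229 231]
 [226 225 227 227 226 206 120 119 114 117 157 228 226 227]
 [227 226 226 228 227 132 116 118 120 114 118 228 228 227]
 [222 224 223 226 198 116 116 117 117 120 115 227 228 228]
 [225 225 226 223 191  94 121 123 121 119 102 229 228 228]
 [225 227 227 220 201  94  95 112 116  97 126 228 229 229]
 [222 225 225 228 208 195 150 174 178 128 221 231 230 229]
 [226 223 225 228 228 212 200 228 229 178 228 228 229 228]
 [228 227 228 228 230 224 204 228 229 176 231 230 230 230]
 [224 228 230 229 230 226 211 227 229 173 233 231 231 232]
 [205 220 227 228 228 222 220 227 227 175 230 230 230 227]]
```

Request:
{"api": "apply_moves", "payload": {
  "plan": [
    [0.445, -0.985, -0.1, 0, 0, -0.956, 0.5],
    [0.445, -0.985, -0.1, 0, 0, -0.956, 0.5],
    [0.445, -0.985, -0.1, 0, 0, -0.956, 0.5],
    [0.445, -0.985, -0.1, 0, 0, -0.956, 0.5],
    [0.445, -0.985, -0.1, 0, 0, -0.956, 0.5],
    [0.445, -0.985, -0.1, 0, 0, -0.956, 0.5],
    [0.445, -0.985, -0.1, 0, 0, -0.956, 0.5],
    [0.445, -0.985, -0.1, 0, 0, -0.956, 0.5]
  ]
}}

```text
time_s: 2.3
tool_pos: [0.3662, 0.0929, 0.2196]
eef_rot: [179.9, -0.0, 87.2]
force: [1.8, 1.2, -0.2]
finger_gap: 0.0426
grasp_force: 0.0
```

Request:
{"api": "apply_moves", "payload": {
  "plan": [
    [0.1166, -0.2568, -0.139, 0, 0, -0.1536, 0.5],
    [0.1166, -0.2568, -0.139, 0, 0, -0.1536, 0.5],
    [0.1166, -0.2568, -0.139, 0, 0, -0.1536, 0.5],
    [0.1166, -0.2568, -0.139, 0, 0, -0.1536, 0.5],
    [0.1166, -0.2568, -0.139, 0, 0, -0.1536, 0.5]
  ]
}}

```text
time_s: 2.8
tool_pos: [0.4238, -0.0346, 0.1494]
eef_rot: [-179.9, 0.0, 74.1]
force: [0.1, -0.1, 0.3]
finger_gap: 0.0427
grasp_force: 0.0
```

```bash
cat >> h.py <<'E'
def to(x,y,z,yaw):
    s=r.state();p=s["tool_pos"];d=(np.array([x,y,z])-p)/.5;t=(yaw-s["eef_rot"][2]+180)%360-180
    print("pos",p.round(4),s["eef_rot"].round(1),"q6",s["joint_pos"][5].round(1),"shares",d.round(4).tolist(),"turn",round(np.radians(t)/1.5,4))
E
python3 -c "
from h import *
to(.4245,-.0355,.08,74)
c=shot('side');save(c,'pics/s2.png',170,130,330,270,4)"
```

```text
pos [ 0.4238 -0.0346  0.1494] [-179.9    0.    74.1] q6 101.2 shares [0.0014, -0.0019, -0.1387] turn -0.0017
```

View pics/s2.png

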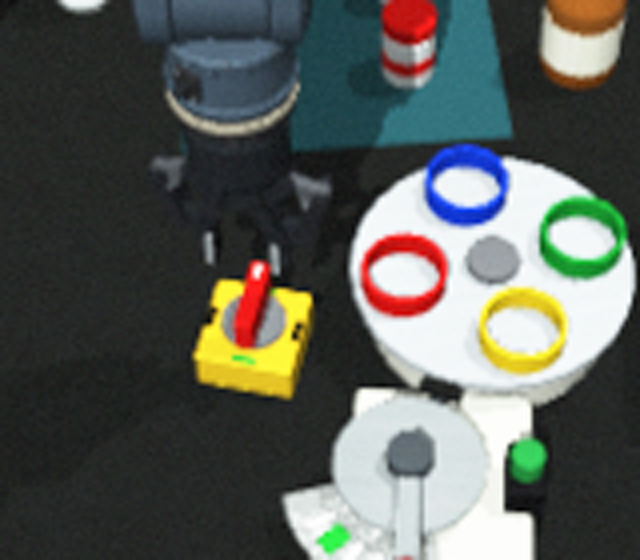

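Request:
{"api": "apply_moves", "payload": {
  "plan": [
    [0, 0, -0.08, 0, 0, 0, 0.5],
    [0.001, -0.002, -0.139, 0, 0, 0, 0.5],
    [0.001, -0.002, -0.139, 0, 0, 0, 0],
    [0.001, -0.002, -0.139, 0, 0, 0, 0],
    [0.001, -0.002, -0.139, 0, 0, 0, 0],
    [0.001, -0.002, -0.139, 0, 0, 0, 0],
    [0.001, -0.002, -0.139, 0, 0, 0, 0],
    [0.001, -0.002, -0.139, 0, 0, 0, 0]
  ]
}}

```text
time_s: 3.65
tool_pos: [0.4256, -0.0334, 0.0816]
eef_rot: [179.9, -0.1, 74.4]
force: [9.9, 1.1, -16.6]
finger_gap: 0.0146
grasp_force: 60.4
```

Request:
{"api": "apply_moves", "payload": {
  "plan": [
    [0, 0, 0, 0, 0, 0.09, 0],
    [0, 0, 0, 0, 0, 0.18, 0],
    [0, 0, 0, 0, 0, 0.27, 0],
    [0, 0, 0, 0, 0, 0.36, 0],
    [0, 0, 0, 0, 0, 0.45, 0],
    [0, 0, 0, 0, 0, 0.54, 0],
    [0, 0, 0, 0, 0, 0.63, 0],
    [0, 0, 0, 0, 0, 0.72, 0]
  ]
}}

```text
time_s: 4.45
tool_pos: [0.4245, -0.0339, 0.0815]
eef_rot: [-180.0, 0.0, 136.6]
force: [-0.5, -3.8, -4.8]
finger_gap: 0.0149
grasp_force: 61.9
```

Request:
{"api": "apply_moves", "payload": {
  "plan": [
    [0, 0, 0, 0, 0, 0.09, 0],
    [0, 0, 0, 0, 0, 0.18, 0],
    [0, 0, 0, 0, 0, 0.27, 0],
    [0, 0, 0, 0, 0, 0.32, 0],
    [0, 0, 0, 0, 0, 0.32, 0],
    [0, 0, 0, 0, 0, 0.32, 0.5],
    [0, 0, 0, 0, 0, 0.32, 0.5],
    [0, 0, 0, 0, 0, 0.32, 0.5]
  ]
}}

```text
time_s: 5.25
tool_pos: [0.4249, -0.0341, 0.0811]
eef_rot: [180.0, 0.1, 163.7]
force: [0.1, -0.2, 0.7]
finger_gap: 0.0429
grasp_force: 0.0
```

Request:
{"api": "apply_moves", "payload": {
  "plan": [
    [0, 0, 0.1, 0, 0, 0, 0.5],
    [0, 0, 0.2, 0, 0, -0.1, 0.5],
    [0.185, -0.55, 0.2, 0, 0, -0.95, 0.5],
    [0.185, -0.55, 0.2, 0, 0, -0.95, 0.5],
    [0.185, -0.55, 0.2, 0, 0, -0.95, 0.5],
    [0.185, -0.55, 0.2, 0, 0, -0.95, 0.5],
    [0.185, -0.55, 0.2, 0, 0, -0.95, 0.5],
    [0.185, -0.55, 0.2, 0, 0, -0.95, 0.5]
  ]
}}

```text
time_s: 6.05
tool_pos: [0.5175, -0.312, 0.1806]
eef_rot: [180.0, 0.0, 103.1]
force: [0.3, 0.2, -0.6]
finger_gap: 0.0424
grasp_force: 0.0
```

```bash
python3 - <<'E'
from h import *
to(.5175,-.3095,.082,82)
for n in("top","side"):
    c=shot(n)
    for s,ce,m in blobs(c,"red"):
        w=world(c,ce,.075)
        if np.hypot(w[0]-.4245,w[1]+.0355)<.03: print(n,"bar",rect(c,m,.083))
        if np.hypot(w[0]-.5175,w[1]+.3095)<.03: print(n,"grip",rect(c,m,.0705))
E
```

```text
pos [ 0.5175 -0.312   0.1806] [180.    0.  103.1] q6 45.8 shares [0.0, 0.005, -0.1971] turn -0.2457
top grip (array([ 0.517 , -0.311 ,  0.0269,  0.0726]), 81.4, 'pca', np.float64(82.5))
top bar (array([ 0.4227, -0.0336,  0.0173,  0.0591]), 163.4, 'pca', np.float64(161.9))
side bar (array([ 0.4252, -0.044 ,  0.0376,  0.0696]), 163.8, 'pca', np.float64(159.6))
side grip (array([ 0.5183, -0.3065,  0.0225,  0.0732]), 83.9, 'pca', np.float64(81.4))
```

Request:
{"api": "apply_moves", "payload": {
  "plan": [
    [0, 0.005, -0.05, 0, 0, -0.1, 0.5],
    [0, 0.005, -0.07, 0, 0, -0.2, 0.5],
    [0, 0.005, -0.08, 0, 0, -0.2457, 0.5],
    [0, 0.005, -0.15, 0, 0, -0.2457, 0.5],
    [0, 0.005, -0.205, 0, 0, -0.2457, 0.5],
    [0, 0.005, -0.205, 0, 0, -0.2457, 0.15],
    [0, 0.005, -0.205, 0, 0, -0.2457, 0],
    [0, 0.005, -0.205, 0, 0, -0.2457, 0]
  ]
}}

```text
time_s: 6.95
tool_pos: [0.5168, -0.3059, 0.0779]
eef_rot: [-179.9, -0.1, 82.4]
force: [5.0, 3.2, -26.4]
finger_gap: 0.0202
grasp_force: 60.2
```

Request:
{"api": "apply_moves", "payload": {
  "plan": [
    [0, 0, 0, 0, 0, 0, 0],
    [0, 0, 0, 0, 0, 0, 0],
    [0, 0, 0, 0, 0, 0, 0]
  ]
}}

```text
time_s: 7.25
tool_pos: [0.5168, -0.3059, 0.0779]
eef_rot: [-179.9, -0.1, 82.4]
force: [4.7, 2.6, -27.1]
finger_gap: 0.0202
grasp_force: 60.2
```

```bash
python3 - <<'E'
import numpy as np
v=np.array([-.0172,-.1154])
for t in(.12,.24,.36,.48,.6,.7,.78,.83):
    c,s=np.cos(t),np.sin(t);w=np.array([v[0]*c+v[1]*s,-v[0]*s+v[1]*c])-v
    print((w/.5).round(4),round(-t/1.5,4))
E
```

```text
[-0.0274  0.0058] -0.08
[-0.0539  0.0148] -0.16
[-0.0791  0.0269] -0.24
[-0.1027  0.042 ] -0.32
[-0.1243  0.0597] -0.4
[-0.1406  0.0764] -0.4667
[-0.1524  0.0909] -0.52
[-0.1591  0.1004] -0.5533
```

Request:
{"api": "apply_moves", "payload": {
  "plan": [
    [-0.027, 0.006, 0, 0, 0, -0.08, 0],
    [-0.054, 0.015, 0, 0, 0, -0.16, 0],
    [-0.079, 0.027, 0, 0, 0, -0.24, 0],
    [-0.103, 0.042, 0, 0, 0, -0.32, 0],
    [-0.124, 0.06, 0, 0, 0, -0.4, 0],
    [-0.141, 0.076, 0, 0, 0, -0.467, 0],
    [-0.152, 0.091, 0, 0, 0, -0.52, 0],
    [-0.159, 0.1, 0, 0, 0, -0.553, 0]
  ]
}}

```text
time_s: 8.05
tool_pos: [0.4368, -0.2555, 0.078]
eef_rot: [-179.9, -0.0, 34.8]
force: [6.0, 3.0, -32.9]
finger_gap: 0.0202
grasp_force: 59.6
```

```bash
python3 - <<'E'
from h import *
s=r.state();print(s["tool_pos"],s["eef_rot"],s["force"])
for n in("top","side"):
    c=shot(n)
    for s,ce,m in blobs(c,"red"):
        w=world(c,ce,.075)
        if np.hypot(w[0]-.437,w[1]+.257)<.05: print(n,"grip",rect(c,m,.0705))
    if n=="side":save(c,'pics/s3.png',190,210,320,310,5)
E
```

```text
[ 0.43678842 -0.25549934  0.07801023] [-1.79862914e+02 -1.11980469e-02  3.47813161e+01] [  5.97806578   2.95063627 -32.87819482]
top grip (array([ 0.4531, -0.2408,  0.0149,  0.0213]), 177.4, 'pca', np.float64(171.7))
side grip (array([ 0.4209, -0.2646,  0.0237,  0.0365]), 43.8, 'pca', np.float64(49.7))
```

View pics/s3.png

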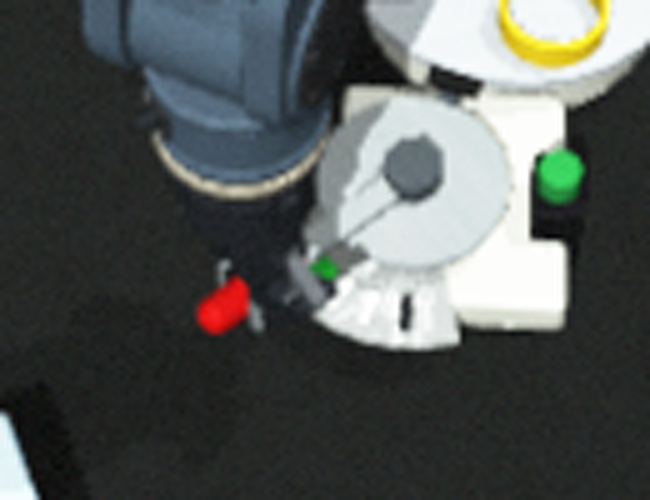

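Request:
{"api": "apply_moves", "payload": {
  "plan": [
    [0, 0, 0, 0, 0, 0, 0.5],
    [0, 0, 0, 0, 0, 0, 0.5],
    [0, 0, 0, 0, 0, 0, 0.5],
    [0, 0, 0.1, 0, 0, 0, 0.5],
    [0, 0, 0.2, 0, 0, 0, 0.5],
    [0, 0, 0.3, 0, 0, 0.1, 0.5],
    [-0.04, 0.1, 0.35, 0, 0, 0.2, 1],
    [-0.04, 0.2, 0.35, 0, 0, 0.3, 1]
  ]
}}

```text
time_s: 8.95
tool_pos: [0.4184, -0.1658, 0.2562]
eef_rot: [179.7, -0.0, 60.8]
force: [1.5, 0.7, -0.3]
finger_gap: 0.0706
grasp_force: 0.0
```

```bash
python3 - <<'E'
from h import *
to(.4325,.2465,.25,110)
for n in("top","side"):
    c=shot(n)
    for s,ce,m in blobs(c,"red"):
        w=world(c,ce,.075)
        if np.hypot(w[0]-.437,w[1]+.257)<.05: print(n,"grip",rect(c,m,.0705))
E
```

```text
pos [ 0.4184 -0.1658  0.2562] [179.7  -0.   60.8] q6 97.6 shares [0.0281, 0.8246, -0.0123] turn 0.5721
side grip (array([ 0.4397, -0.258 ,  0.0262,  0.0735]), 37.1, 'pca', np.float64(38.2))
```

Request:
{"api": "apply_moves", "payload": {
  "plan": [
    [0.028, 0.8246, -0.012, 0, 0, 0.572, 1],
    [0.028, 0.8246, -0.012, 0, 0, 0.572, 1],
    [0.028, 0.8246, -0.012, 0, 0, 0.572, 1],
    [0.028, 0.8246, -0.012, 0, 0, 0.572, 1],
    [0.028, 0.8246, -0.012, 0, 0, 0.572, 1],
    [0.028, 0.8246, -0.012, 0, 0, 0.572, 1],
    [0.028, 0.8246, -0.012, 0, 0, 0.572, 1],
    [0.028, 0.8246, -0.012, 0, 0, 0.572, 1]
  ]
}}

```text
time_s: 9.85
tool_pos: [0.4316, 0.2366, 0.2473]
eef_rot: [179.9, -0.0, 109.8]
force: [2.2, -0.3, 0.3]
finger_gap: 0.0854
grasp_force: 0.0
```

```bash
cat > look.py <<'E'
from h import *
J={}
for n in("top","side"):
    c=shot(n)
    for col in HUE:
        for s,ce,m in blobs(c,col,amin=80):
            w=world(c,ce,.07)
            f=s[4]/(s[2]*s[3])
            if s[2]<24 and f>.62 and w[1]>.1 and w[0]<.7 and w[1]<.6: print(n,"jar",col,w[:2].round(4),s[4])
        print(n,"pocket",col,ring(c,col).tolist())
    for s,ce,m in blobs(c,"red"):
        w=world(c,ce,.075)
        if np.hypot(w[0]-.437,w[1]+.257)<.05: print(n,"grip",rect(c,m,.0705))
E
python3 - <<'E'
from look import *
to(.4325,.2465,.25,110)
E
```

```text
top jar red [0.5824 0.2711] 236
top pocket red [[0.545, -0.0243, 0.034, 0.5454, -0.0251], [0.4347, -0.257, 0.0354, 0.4347, -0.2569]]
top pocket yellow [[0.6315, -0.0869, 0.0359, 0.6318, -0.0874]]
top pocket green [[0.6948, -0.0002, 0.0371, 0.6998, 0.0017]]
top pocket blue [[0.6054, 0.0619, 0.0346, 0.6059, 0.0622]]
top grip (array([ 0.4364, -0.2623,  0.0269,  0.0716]), 37.2, 'pca', np.float64(36.9))
side jar red [0.584  0.2699] 137
side pocket red [[0.5478, -0.0326, 0.0397, 0.5467, -0.0329], [0.4413, -0.271, 0.0364, 0.4376, -0.2708]]
side jar yellow [0.4771 0.3852] 142
side pocket yellow [[0.6312, -0.0919, 0.0397, 0.6329, -0.092]]
side jar green [0.4332 0.2463] 145
side pocket green [[0.6958, -0.0061, 0.042, 0.6956, -0.0049]]
side jar blue [0.5873 0.3759] 141
side pocket blue [[0.6069, 0.0563, 0.0427, 0.607, 0.0581]]
side grip (array([ 0.4397, -0.2579,  0.0264,  0.0735]), 37.6, 'pca', np.float64(38.2))
pos [0.4315 0.2393 0.2465] [ 1.800e+02 -1.000e-01  1.101e+02] q6 98.9 shares [0.0021, 0.0145, 0.0069] turn -0.0008
```

```bash
cat > dial.py <<'E'
from h import *
from scipy.optimize import minimize
a=np.linspace(0,2*np.pi,40,endpoint=False);S=4
obs=[]
guess={"red":(.546,-.028),"yellow":(.632,-.089),"green":(.7,-.002),"blue":(.606,.06)}
def fit():
    for n in("top","side"):
        c=shot(n)
        for col,g in guess.items():
            for s,ce,m in blobs(c,col,amin=80):
                if np.hypot(*(world(c,ce,.085)[:2]-g))<.02:
                    mm=cv2.resize(m.astype(np.uint8),None,fx=S,fy=S,interpolation=cv2.INTER_NEAREST)
                    h=cv2.convexHull(np.argwhere(mm)[:,::-1].astype(np.int32));f=np.zeros_like(mm);cv2.fillConvexPoly(f,h,1);obs.append((n,c,col,f))
    off={"red":0,"yellow":1,"green":2,"blue":3}
    def cost(p,sel,one=None):
        t=0
        for n,c,col,f in obs:
            if sel and n!=sel: continue
            if one is not None:
                if col!=one: continue
                x,y=p[:2]
            else:
                k=p[2]+off[col]*np.pi/2;x,y=p[0]+.075*np.cos(k),p[1]+.075*np.sin(k)
            P=np.array([pix(c,[x+.0345*np.cos(b),y+.0345*np.sin(b),z]) for z in(.068,.092) for b in a])
            q=((P+.5)*S-.5)
            g=np.zeros_like(f);cv2.fillConvexPoly(g,np.round(cv2.convexHull((q*16).astype(np.float32))).astype(np.int32),1,shift=4)
            t+=(g!=f).sum()
        return t
    for sel in("top","side",None):
        o=minimize(cost,[.6195,-.0135,-1.8],args=(sel,),method="Nelder-Mead",options=dict(initial_simplex=[[.6195,-.0135,-1.75],[.63,-.0135,-1.75],[.6195,-.005,-1.75],[.6195,-.0135,-1.6]]))
        p=o.x;print(sel,p.round(4),o.fun)
    for col in guess:
        print(col,(p[:2]+.075*np.array([np.cos(p[2]+off[col]*np.pi/2),np.sin(p[2]+off[col]*np.pi/2)])).round(4),[minimize(cost,guess[col],args=(sel,col),method="Nelder-Mead",options=dict(initial_simplex=np.array(guess[col])+[[0,0],[.008,0],[0,.008]])).x.round(4).tolist() for sel in("top","side")])
if __name__=="__main__": fit()
E
python3 dial.py
```

```text
top [ 0.6213 -0.0126 -2.9733] 1980.0
side [ 0.6224 -0.0095 -2.9669] 1610.0
None [ 0.6218 -0.0123 -2.971 ] 4286.0
red [ 0.5479 -0.025 ] [[0.5466, -0.0249], [0.5481, -0.023]]
yellow [ 0.6346 -0.0862] [[0.6341, -0.0869], [0.6355, -0.0843]]
green [6.957e-01 5.000e-04] [[0.6974, 0.0001], [0.6979, 0.003]]
blue [0.6091 0.0616] [[0.6078, 0.0623], [0.6092, 0.0656]]
```

Request:
{"api": "apply_moves", "payload": {
  "plan": [
    [0.003, 0.014, 0, 0, 0, 0.1, 1],
    [0.003, 0.014, 0, 0, 0, 0.2, 1],
    [0.003, 0.014, 0, 0, 0, 0.3, 1],
    [0.003, 0.014, 0, 0, 0, 0.4, 1],
    [0.003, 0.014, 0, 0, 0, 0.5, 1],
    [0.003, 0.014, 0, 0, 0, 0.6, 1],
    [0.003, 0.014, 0, 0, 0, 0.7, 1],
    [0.003, 0.014, -0.06, 0, 0, 0.8, 1]
  ]
}}

```text
time_s: 10.85
tool_pos: [0.4352, 0.2408, 0.2196]
eef_rot: [179.8, 0.3, 178.8]
force: [0.3, 1.5, -0.8]
finger_gap: 0.0852
grasp_force: 0.0
```

```bash
python3 -c "
from h import *
to(.433,.2464,.059,180)"
```

```text
pos [0.4352 0.2408 0.2196] [179.8   0.3 178.8] q6 30.2 shares [-0.0044, 0.0112, -0.3211] turn 0.0142
```

Request:
{"api": "apply_moves", "payload": {
  "plan": [
    [0, 0, -0.08, 0, 0, 0.01, 1],
    [0, 0, -0.16, 0, 0, 0.01, 1],
    [0, 0, -0.2, 0, 0, 0.01, 1],
    [0, 0, -0.2, 0, 0, 0.01, 1]
  ]
}}

```text
time_s: 11.25
tool_pos: [0.432, 0.2393, 0.1147]
eef_rot: [-179.9, -0.2, 179.3]
force: [-0.6, 0.4, 0.5]
finger_gap: 0.0853
grasp_force: 0.0
```

Request:
{"api": "apply_moves", "payload": {
  "plan": [
    [0.002, 0.014, 0, 0, 0, 0.005, 1],
    [0.002, 0.014, -0.06, 0, 0, 0.005, 1],
    [0.002, 0.014, -0.111, 0, 0, 0.005, 1],
    [0.002, 0.014, -0.111, 0, 0, 0.005, 1],
    [0.002, 0.014, -0.111, 0, 0, 0.005, 0],
    [0.002, 0.014, -0.111, 0, 0, 0.005, 0],
    [0.002, 0.014, -0.111, 0, 0, 0.005, 0],
    [0.002, 0.014, -0.111, 0, 0, 0.005, 0]
  ]
}}

```text
time_s: 12.05
tool_pos: [0.4352, 0.2491, 0.0631]
eef_rot: [179.9, 0.2, 179.9]
force: [-2.3, -2.4, 14.1]
finger_gap: 0.0488
grasp_force: 59.8
```

Request:
{"api": "apply_moves", "payload": {
  "plan": [
    [0, 0, 0, 0, 0, 0, 0],
    [0, 0, 0, 0, 0, 0, 0],
    [0, 0, 0.1, 0, 0, 0, 0],
    [0, 0, 0.2, 0, 0, 0, 0],
    [0, 0, 0.3, 0, 0, 0, 0],
    [0, 0, 0.4, 0, 0, 0, 0],
    [0, 0, 0.4, 0, 0, 0, 0]
  ]
}}

```text
time_s: 12.75
tool_pos: [0.4362, 0.2497, 0.2687]
eef_rot: [179.7, 0.5, 179.9]
force: [0.5, -0.6, -1.6]
finger_gap: 0.0487
grasp_force: 62.6
```

```bash
python3 -c "
from h import *
c=shot('top')
print([(ce.round(1),world(c,ce,.265).round(4)) for s,ce,m in blobs(c,'green',amin=80)])
c=shot('side')
print([(ce.round(1),world(c,ce,.265).round(4)) for s,ce,m in blobs(c,'green',amin=60)])
to(.6965,.0014,.25,180)"
```

```text
[(array([336.1, 156.4]), array([ 0.5775, -0.1633,  0.265 ]))]
[(array([315.5, 188.3]), array([ 0.6554, -0.1361,  0.265 ])), (array([301.4, 244.8]), array([ 0.5916, -0.3074,  0.265 ]))]
pos [0.4347 0.2489 0.2629] [179.9   0.2 179.9] q6 29.9 shares [0.5236, -0.495, -0.0259] turn 0.0017
```

Request:
{"api": "apply_moves", "payload": {
  "plan": [
    [0.527, -0.493, -0.05, 0, 0, 0, 0],
    [0.527, -0.493, -0.05, 0, 0, 0, 0],
    [0.527, -0.493, -0.05, 0, 0, 0, 0],
    [0.527, -0.493, -0.05, 0, 0, 0, 0],
    [0.527, -0.493, -0.05, 0, 0, 0, 0],
    [0.527, -0.493, -0.05, 0, 0, 0, 0],
    [0.527, -0.493, -0.05, 0, 0, 0, 0],
    [0.527, -0.493, -0.05, 0, 0, 0, 0]
  ]
}}

```text
time_s: 13.65
tool_pos: [0.699, -0.002, 0.2325]
eef_rot: [-180.0, -0.2, 179.7]
force: [-0.6, 1.7, -1.5]
finger_gap: 0.0492
grasp_force: 62.7
```

Request:
{"api": "apply_moves", "payload": {
  "plan": [
    [0, 0, 0, 0, 0, 0, 0],
    [0, 0, 0, 0, 0, 0, 0]
  ]
}}

```text
time_s: 13.85
tool_pos: [0.697, 0.0024, 0.2352]
eef_rot: [180.0, -0.1, 179.9]
force: [0.7, 0.7, -1.1]
finger_gap: 0.0489
grasp_force: 62.7
```

```bash
python3 -c "
from h import *
to(.698,.0025,.15,180)
c=shot('side');save(c,'pics/s4.png',230,100,390,230,4)"
```

```text
pos [0.697  0.0024 0.2352] [ 1.800e+02 -1.000e-01  1.799e+02] q6 0.3 shares [0.002, 0.0002, -0.1703] turn 0.0017
```

View pics/s4.png

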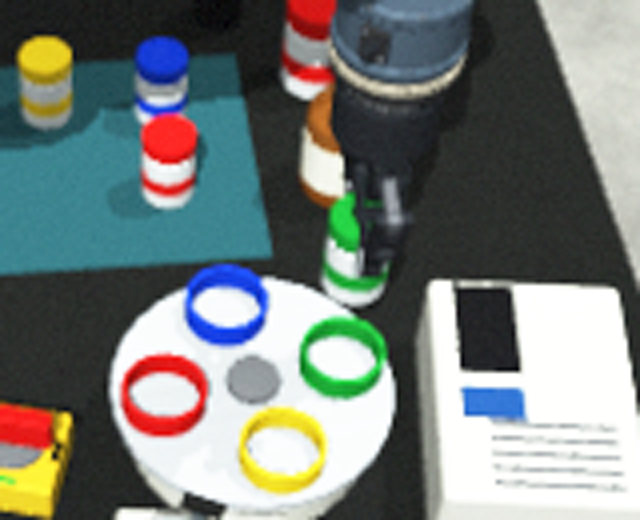

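```bash
python3 -c "
from h import *
c=shot('side')
for z in (.175,.185): 
  for x in(.685,.69,.695,.7): print(z,x,((pix(c,[x,.0024,z])-[230,100])*4).round(0))
print(((pix(c,[.697,-.03,.215])-[230,100])*4).round(0))
print(((pix(c,[.6965,.0025,.092])-[230,100])*4).round(0))
h=cv2.cvtColor(c['img'],cv2.COLOR_RGB2HSV)
for v in (165,168,170,172,174):print(v,h[v,305:335,2].tolist())
"
```

```text
0.175 0.685 [338. 280.]
0.175 0.69 [345. 280.]
0.175 0.695 [351. 279.]
0.175 0.7 [358. 279.]
0.185 0.685 [340. 272.]
0.185 0.69 [346. 271.]
0.185 0.695 [353. 271.]
0.185 0.7 [359. 271.]
[367. 278.]
[342. 346.]
165 [46, 48, 49, 49, 49, 73, 147, 208, 231, 237, 241, 242, 241, 219, 165, 146, 34, 41, 37, 33, 66, 100, 67, 28, 25, 31, 44, 47, 44, 46]
168 [45, 44, 46, 43, 52, 112, 170, 150, 162, 182, 210, 227, 226, 209, 155, 78, 43, 42, 46, 54, 81, 102, 30, 30, 31, 47, 47, 44, 44, 49]
170 [45, 43, 46, 49, 57, 141, 215, 206, 190, 174, 169, 172, 171, 167, 167, 167, 162, 154, 147, 144, 132, 78, 41, 43, 47, 48, 47, 48, 49, 45]
172 [252, 240, 227, 156, 62, 64, 150, 225, 237, 239, 233, 226, 217, 202, 202, 201, 204, 198, 207, 197, 131, 40, 43, 47, 48, 49, 49, 47, 45, 47]
174 [253, 253, 253, 253, 252, 246, 224, 181, 165, 206, 236, 242, 241, 240, 238, 234, 229, 212, 154, 72, 33, 50, 48, 42, 45, 48, 47, 44, 48, 47]
```

Request:
{"api": "apply_moves", "payload": {
  "plan": [
    [0.002, 0, -0.06, 0, 0, 0, 0],
    [0.002, 0, -0.11, 0, 0, 0, 0],
    [0.002, 0, -0.14, 0, 0, 0, 0],
    [0.002, 0, -0.16, 0, 0, 0, 0],
    [0.002, 0, -0.18, 0, 0, 0, 0],
    [0.002, 0, -0.2, 0, 0, 0, 0],
    [0.002, 0, -0.204, 0, 0, 0, 0],
    [0.002, 0, -0.204, 0, 0, 0, 0]
  ]
}}

```text
time_s: 14.75
tool_pos: [0.6985, 0.0021, 0.1341]
eef_rot: [-180.0, -0.0, 179.9]
force: [0.1, -0.2, -0.7]
finger_gap: 0.0486
grasp_force: 62.7
```

Request:
{"api": "apply_moves", "payload": {
  "plan": [
    [0, 0, -0.006, 0, 0, 0, 0],
    [0, 0, -0.006, 0, 0, 0, 0],
    [0, 0, -0.006, 0, 0, 0, 0.9],
    [0, 0, -0.006, 0, 0, 0, 0.9],
    [0, 0, -0.006, 0, 0, 0, 0.9],
    [0, 0, 0.08, 0, 0, 0, 0.9],
    [0, 0, 0.18, 0, 0, 0, 1],
    [-0.05, 0.06, 0.2, 0, 0, 0, 1]
  ]
}}

```text
time_s: 15.55
tool_pos: [0.6788, 0.0298, 0.2418]
eef_rot: [-180.0, 0.8, 179.7]
force: [0.6, 1.7, -0.1]
finger_gap: 0.0855
grasp_force: 0.0
```

Request:
{"api": "apply_moves", "payload": {
  "plan": [
    [-0.18, 0.48, 0, 0, 0, 0, 1],
    [-0.18, 0.48, 0, 0, 0, 0, 1],
    [-0.18, 0.48, 0, 0, 0, 0, 1],
    [-0.18, 0.48, 0, 0, 0, 0, 1],
    [-0.18, 0.48, 0, 0, 0, 0, 1],
    [-0.18, 0.48, 0, 0, 0, 0, 1],
    [-0.18, 0.48, 0, 0, 0, 0, 1]
  ]
}}

```text
time_s: 16.25
tool_pos: [0.583, 0.2735, 0.2342]
eef_rot: [180.0, 0.0, -180.0]
force: [0.7, -0.0, -0.5]
finger_gap: 0.0852
grasp_force: 0.0
```

```bash
python3 -c "
from look import *
to(.583,.2725,.059,180)
save(c,'pics/s5.png',210,90,370,220,4)
for s,ce,m in blobs(c,'green',amin=60): print(ce,world(c,ce,.138))"
```

```text
top pocket red [[0.5451, -0.0245, 0.034, 0.5452, -0.0259], [0.4347, -0.257, 0.0354, 0.4347, -0.2569]]
top pocket yellow [[0.6314, -0.0869, 0.036, 0.632, -0.0883]]
top pocket green []
top pocket blue [[0.6054, 0.0619, 0.0346, 0.6066, 0.0618]]
top grip (array([ 0.4364, -0.2623,  0.0269,  0.0716]), 37.2, 'pca', np.float64(36.9))
side jar red [0.5838 0.2701] 139
side pocket red [[0.5478, -0.0326, 0.0397, 0.5466, -0.0329], [0.4413, -0.271, 0.0364, 0.4376, -0.2708]]
side jar yellow [0.4771 0.3855] 142
side pocket yellow [[0.6312, -0.0919, 0.0397, 0.6329, -0.092]]
side pocket green []
side jar blue [0.5867 0.3746] 135
side pocket blue [[0.6069, 0.0563, 0.0427, 0.6069, 0.0579]]
side grip (array([ 0.4397, -0.258 ,  0.0262,  0.0735]), 37.1, 'pca', np.float64(38.2))
pos [0.584  0.2713 0.2342] [-180.     0.   179.8] q6 25.1 shares [-0.002, 0.0024, -0.3504] turn 0.0019
[316.17711172 183.72752044] [ 0.68980908 -0.02237333  0.138     ]
[301.33707865 244.83146067] [ 0.61218956 -0.23460798  0.138     ]
```

View pics/s5.png

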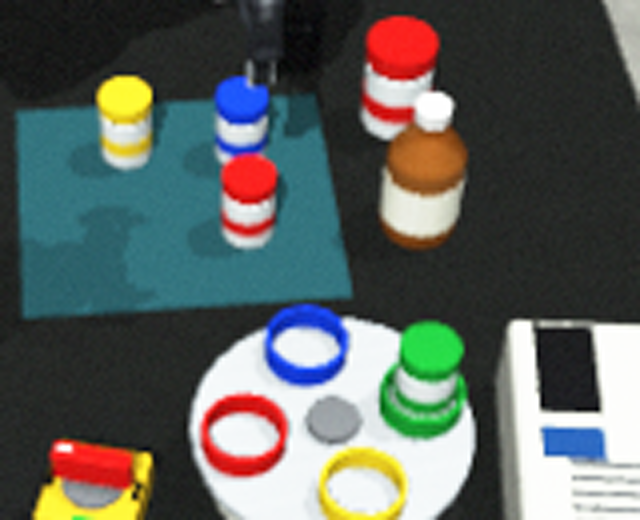

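Request:
{"api": "apply_moves", "payload": {
  "plan": [
    [-0.001, 0.002, -0.1, 0, 0, 0, 1],
    [-0.001, 0.002, -0.2, 0, 0, 0, 1],
    [-0.001, 0.002, -0.29, 0, 0, 0, 1],
    [-0.001, 0.002, -0.346, 0, 0, 0, 1],
    [-0.001, 0.002, -0.346, 0, 0, 0, 1],
    [-0.001, 0.002, -0.346, 0, 0, 0, 0],
    [-0.001, 0.002, -0.346, 0, 0, 0, 0],
    [-0.001, 0.002, -0.346, 0, 0, 0, 0]
  ]
}}

```text
time_s: 17.15
tool_pos: [0.5846, 0.2732, 0.0637]
eef_rot: [179.9, 0.2, 179.8]
force: [-1.7, -3.7, 5.7]
finger_gap: 0.0489
grasp_force: 60.6
```

Request:
{"api": "apply_moves", "payload": {
  "plan": [
    [0, 0, 0, 0, 0, 0, 0],
    [0, 0, 0, 0, 0, 0, 0]
  ]
}}

```text
time_s: 17.35
tool_pos: [0.5845, 0.2732, 0.0637]
eef_rot: [179.9, 0.2, 179.8]
force: [0.4, -3.0, 10.7]
finger_gap: 0.0492
grasp_force: 61.4
```

Request:
{"api": "apply_moves", "payload": {
  "plan": [
    [0, 0, 0.1, 0, 0, 0, 0],
    [0, 0, 0.2, 0, 0, 0, 0],
    [0, 0, 0.3, 0, 0, 0, 0],
    [0, 0, 0.36, 0, 0, 0, 0],
    [0, 0, 0.36, 0, 0, 0, 0],
    [0, 0, 0.36, 0, 0, 0, 0]
  ]
}}

```text
time_s: 17.95
tool_pos: [0.5836, 0.2732, 0.2425]
eef_rot: [179.9, 0.1, 179.9]
force: [-0.2, 0.4, -2.3]
finger_gap: 0.0487
grasp_force: 62.6
```

```bash
python3 -c "
from h import *
to(.548,-.0233,.21,180)"
```

```text
pos [0.5836 0.2732 0.2425] [1.799e+02 1.000e-01 1.799e+02] q6 25.2 shares [-0.0711, -0.5931, -0.065] turn 0.0016
```

Request:
{"api": "apply_moves", "payload": {
  "plan": [
    [-0.07, -0.593, -0.065, 0, 0, 0, 0],
    [-0.07, -0.593, -0.065, 0, 0, 0, 0],
    [-0.07, -0.593, -0.065, 0, 0, 0, 0],
    [-0.07, -0.593, -0.065, 0, 0, 0, 0],
    [-0.07, -0.593, -0.065, 0, 0, 0, 0],
    [-0.07, -0.593, -0.065, 0, 0, 0, 0],
    [-0.07, -0.593, -0.065, 0, 0, 0, 0],
    [-0.07, -0.593, -0.065, 0, 0, 0, 0]
  ]
}}

```text
time_s: 18.75
tool_pos: [0.5473, -0.0246, 0.2078]
eef_rot: [180.0, -0.1, 179.7]
force: [0.2, 0.7, -1.5]
finger_gap: 0.049
grasp_force: 62.9
```

Request:
{"api": "apply_moves", "payload": {
  "plan": [
    [0, 0, 0, 0, 0, 0, 0],
    [0, 0, 0, 0, 0, 0, 0]
  ]
}}

```text
time_s: 18.95
tool_pos: [0.5481, -0.0224, 0.2084]
eef_rot: [180.0, -0.0, 179.9]
force: [0.2, 0.1, -1.5]
finger_gap: 0.0484
grasp_force: 62.9
```

```bash
python3 -c "
from h import *
to(.5487,-.0233,.132,180)"
```

```text
pos [ 0.5481 -0.0224  0.2084] [180.   -0.  179.9] q6 -2.3 shares [0.0012, -0.0019, -0.1528] turn 0.0006
```

Request:
{"api": "apply_moves", "payload": {
  "plan": [
    [0.001, -0.001, -0.05, 0, 0, 0, 0],
    [0.001, -0.001, -0.08, 0, 0, 0, 0],
    [0.001, -0.001, -0.1, 0, 0, 0, 0],
    [0.001, -0.001, -0.12, 0, 0, 0, 0],
    [0.001, -0.001, -0.14, 0, 0, 0, 0],
    [0.001, -0.001, -0.15, 0, 0, 0, 0],
    [0.001, -0.001, -0.154, 0, 0, 0, 0],
    [0.001, -0.001, -0.154, 0, 0, 0, 0]
  ]
}}

```text
time_s: 19.75
tool_pos: [0.5487, -0.0239, 0.132]
eef_rot: [180.0, 0.0, 179.9]
force: [0.6, -0.2, 0.1]
finger_gap: 0.0488
grasp_force: 63.1
```

Request:
{"api": "apply_moves", "payload": {
  "plan": [
    [0, 0, -0.003, 0, 0, 0, 0],
    [0, 0, -0.003, 0, 0, 0, 0.9],
    [0, 0, -0.003, 0, 0, 0, 0.9],
    [0, 0, -0.003, 0, 0, 0, 0.9],
    [0, 0, 0.08, 0, 0, 0, 0.9],
    [0, 0, 0.18, 0, 0, 0, 1],
    [0, 0.1, 0.24, 0, 0, 0, 1],
    [-0.02, 0.2, 0.24, 0, 0, 0, 1]
  ]
}}

```text
time_s: 20.55
tool_pos: [0.5419, 0.0682, 0.2546]
eef_rot: [180.0, 0.3, 179.7]
force: [0.9, 1.4, -0.7]
finger_gap: 0.0849
grasp_force: 0.0
```

Request:
{"api": "apply_moves", "payload": {
  "plan": [
    [-0.125, 0.625, 0, 0, 0, 0, 1],
    [-0.125, 0.625, 0, 0, 0, 0, 1],
    [-0.125, 0.625, 0, 0, 0, 0, 1],
    [-0.125, 0.625, 0, 0, 0, 0, 1],
    [-0.125, 0.625, 0, 0, 0, 0, 1],
    [-0.125, 0.625, 0, 0, 0, 0, 1],
    [-0.125, 0.625, 0, 0, 0, 0, 1],
    [-0.125, 0.625, 0, 0, 0, 0, 1]
  ]
}}

```text
time_s: 21.35
tool_pos: [0.4766, 0.3829, 0.2504]
eef_rot: [-180.0, -0.0, -180.0]
force: [0.5, -0.8, 0.9]
finger_gap: 0.0857
grasp_force: 0.0
```

```bash
python3 -c "
from look import *
to(.4768,.3875,.061,180)
for s,ce,m in blobs(c,'red',amin=60): print(ce,s[:5],world(c,ce,.138))"
```

```text
top pocket red [[0.4347, -0.257, 0.0354, 0.4346, -0.2568]]
top jar yellow [0.4733 0.3844] 209
top pocket yellow [[0.6311, -0.0871, 0.0359, 0.6313, -0.0883]]
top pocket green []
top jar blue [0.5864 0.3748] 244
top pocket blue [[0.6049, 0.0615, 0.0353, 0.6049, 0.0602]]
top grip (array([ 0.4362, -0.2621,  0.027 ,  0.0717]), 36.5, 'pca', np.float64(36.8))
side pocket red [[0.4413, -0.271, 0.0364, 0.4376, -0.2708]]
side jar yellow [0.4771 0.3855] 142
side pocket yellow [[0.6312, -0.0919, 0.0397, 0.6329, -0.092]]
side pocket green []
side jar blue [0.5873 0.3759] 141
side pocket blue [[0.6066, 0.0557, 0.0433, 0.607, 0.0581]]
side grip (array([ 0.4397, -0.258 ,  0.0262,  0.0735]), 37.1, 'pca', np.float64(38.2))
pos [0.4776 0.3803 0.2508] [-180.    -0.   179.9] q6 38.7 shares [-0.0015, 0.0144, -0.3797] turn 0.0014
[309.9484127  101.34126984] [301  94  19  16 252] [0.7309703  0.35940148 0.138     ]
[270.864      194.37866667] [260 180  22  29 375] [ 0.54527074 -0.0517869   0.138     ]
[232.49473684 205.66842105] [222 200  21  12 190] [ 0.42671602 -0.08418323  0.138     ]
[240.27319588 268.94329897] [230 260  22  19 194] [ 0.43761612 -0.29468241  0.138     ]
```

Request:
{"api": "apply_moves", "payload": {
  "plan": [
    [-0.001, 0.014, -0.1, 0, 0, 0, 1],
    [-0.001, 0.014, -0.2, 0, 0, 0, 1],
    [-0.001, 0.014, -0.3, 0, 0, 0, 1],
    [-0.001, 0.014, -0.379, 0, 0, 0, 1],
    [-0.001, 0.014, -0.379, 0, 0, 0, 1],
    [-0.001, 0.014, -0.379, 0, 0, 0, 0],
    [-0.001, 0.014, -0.379, 0, 0, 0, 0],
    [-0.001, 0.014, -0.379, 0, 0, 0, 0]
  ]
}}

```text
time_s: 22.25
tool_pos: [0.4786, 0.3881, 0.0646]
eef_rot: [179.9, 0.2, 179.8]
force: [-2.6, -6.6, 11.7]
finger_gap: 0.0489
grasp_force: 59.7
```

Request:
{"api": "apply_moves", "payload": {
  "plan": [
    [0, 0, 0, 0, 0, 0, 0],
    [0, 0, 0, 0, 0, 0, 0]
  ]
}}

```text
time_s: 22.45
tool_pos: [0.4785, 0.3881, 0.0646]
eef_rot: [179.9, 0.2, 179.8]
force: [0.0, -5.4, 13.4]
finger_gap: 0.0486
grasp_force: 60.4
```

Request:
{"api": "apply_moves", "payload": {
  "plan": [
    [0, 0, 0.1, 0, 0, 0, 0],
    [0, 0, 0.2, 0, 0, 0, 0],
    [0, 0, 0.3, 0, 0, 0, 0],
    [0, 0, 0.38, 0, 0, 0, 0],
    [0, -0.1, 0.42, 0, 0, 0, 0],
    [0, -0.2, 0.42, 0, 0, 0, 0],
    [0, -0.3, 0.42, 0, 0, 0, 0],
    [0, -0.3, 0.42, 0, 0, 0, 0]
  ]
}}

```text
time_s: 23.25
tool_pos: [0.4771, 0.2333, 0.2741]
eef_rot: [180.0, 0.2, 179.6]
force: [0.1, 0.7, -1.3]
finger_gap: 0.049
grasp_force: 63.6
```

```bash
python3 -c "
from h import *
to(.6356,-.0845,.23,180)"
```

```text
pos [0.4771 0.2333 0.2741] [180.    0.2 179.6] q6 26.4 shares [0.3169, -0.6355, -0.0881] turn 0.0041
```

Request:
{"api": "apply_moves", "payload": {
  "plan": [
    [0.318, -0.635, -0.06, 0, 0, 0.003, 0],
    [0.318, -0.635, -0.06, 0, 0, 0.003, 0],
    [0.318, -0.635, -0.06, 0, 0, 0.003, 0],
    [0.318, -0.635, -0.06, 0, 0, 0.003, 0],
    [0.318, -0.635, -0.06, 0, 0, 0.003, 0],
    [0.318, -0.635, -0.06, 0, 0, 0.003, 0],
    [0.318, -0.635, -0.06, 0, 0, 0.003, 0],
    [0.318, -0.635, -0.06, 0, 0, 0.003, 0]
  ]
}}

```text
time_s: 24.05
tool_pos: [0.6374, -0.0846, 0.2415]
eef_rot: [-179.9, 0.0, 179.9]
force: [0.6, 1.1, -2.0]
finger_gap: 0.0488
grasp_force: 63.9
```

Request:
{"api": "apply_moves", "payload": {
  "plan": [
    [0, 0, 0, 0, 0, 0, 0],
    [0, 0, 0, 0, 0, 0, 0]
  ]
}}

```text
time_s: 24.25
tool_pos: [0.636, -0.079, 0.2425]
eef_rot: [180.0, 0.1, -179.9]
force: [-0.1, -0.1, -2.4]
finger_gap: 0.0487
grasp_force: 63.9
```

```bash
python3 -c "
from h import *
to(.6362,-.0845,.132,180)"
```

```text
pos [ 0.636  -0.079   0.2425] [ 1.800e+02  1.000e-01 -1.799e+02] q6 -7.2 shares [0.0004, -0.0109, -0.2209] turn -0.0017
```

Request:
{"api": "apply_moves", "payload": {
  "plan": [
    [0, -0.011, -0.08, 0, 0, 0, 0],
    [0, -0.011, -0.13, 0, 0, 0, 0],
    [0, -0.011, -0.16, 0, 0, 0, 0],
    [0, -0.011, -0.18, 0, 0, 0, 0],
    [0, -0.011, -0.2, 0, 0, 0, 0],
    [0, -0.011, -0.21, 0, 0, 0, 0],
    [0, -0.011, -0.218, 0, 0, 0, 0],
    [0, -0.011, -0.218, 0, 0, 0, 0]
  ]
}}

```text
time_s: 25.05
tool_pos: [0.6363, -0.0853, 0.133]
eef_rot: [-180.0, 0.1, -179.9]
force: [0.8, 0.2, -1.6]
finger_gap: 0.0487
grasp_force: 63.8
```

Request:
{"api": "apply_moves", "payload": {
  "plan": [
    [0, 0, -0.003, 0, 0, 0, 0],
    [0, 0, -0.003, 0, 0, 0, 0.9],
    [0, 0, -0.003, 0, 0, 0, 0.9],
    [0, 0, -0.003, 0, 0, 0, 0.9],
    [0, 0, 0.08, 0, 0, 0, 0.9],
    [0, 0, 0.18, 0, 0, 0, 1],
    [-0.03, 0.1, 0.24, 0, 0, 0, 1],
    [-0.06, 0.2, 0.24, 0, 0, 0, 1]
  ]
}}

```text
time_s: 25.85
tool_pos: [0.6105, 0.0036, 0.2551]
eef_rot: [-180.0, 0.3, 180.0]
force: [0.4, 1.5, 0.1]
finger_gap: 0.0859
grasp_force: 0.0
```

Request:
{"api": "apply_moves", "payload": {
  "plan": [
    [-0.04, 0.725, 0, 0, 0, 0, 1],
    [-0.04, 0.725, 0, 0, 0, 0, 1],
    [-0.04, 0.725, 0, 0, 0, 0, 1],
    [-0.04, 0.725, 0, 0, 0, 0, 1],
    [-0.04, 0.725, 0, 0, 0, 0, 1],
    [-0.04, 0.725, 0, 0, 0, 0, 1],
    [-0.04, 0.725, 0, 0, 0, 0, 1],
    [-0.04, 0.725, 0, 0, 0, 0, 1]
  ]
}}

```text
time_s: 26.65
tool_pos: [0.5878, 0.371, 0.2506]
eef_rot: [180.0, -0.1, -179.7]
force: [1.3, -1.4, -1.5]
finger_gap: 0.0852
grasp_force: 0.0
```

```bash
python3 -c "
from look import *
to(.587,.3775,.061,180)
save(c,'pics/s6.png',200,60,360,190,4)"
```

```text
top pocket red [[0.4347, -0.257, 0.0354, 0.4347, -0.2568]]
top pocket yellow [[0.6345, -0.0885, 0.0391, 0.6379, -0.0899]]
top pocket green []
top pocket blue [[0.6049, 0.0615, 0.0353, 0.6051, 0.06]]
top grip (array([ 0.4362, -0.2621,  0.027 ,  0.0717]), 36.5, 'pca', np.float64(37.0))
side pocket red [[0.44, -0.2694, 0.0362, 0.4377, -0.2707]]
side pocket yellow []
side pocket green []
side jar blue [0.5874 0.3761] 143
side pocket blue [[0.6066, 0.0557, 0.0433, 0.6071, 0.0579]]
side grip (array([ 0.4397, -0.258 ,  0.0262,  0.0735]), 37.1, 'pca', np.float64(38.0))
pos [0.5885 0.3687 0.2507] [-180.    -0.  -179.7] q6 31.8 shares [-0.003, 0.0176, -0.3793] turn -0.0033
```

View pics/s6.png

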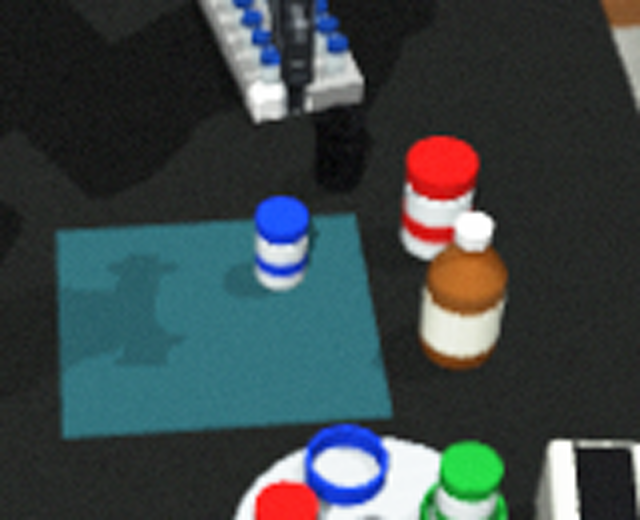

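Request:
{"api": "apply_moves", "payload": {
  "plan": [
    [-0.003, 0.018, -0.1, 0, 0, -0.003, 1],
    [-0.003, 0.018, -0.2, 0, 0, -0.003, 1],
    [-0.003, 0.018, -0.3, 0, 0, -0.003, 1],
    [-0.003, 0.018, -0.379, 0, 0, -0.003, 1],
    [-0.003, 0.018, -0.379, 0, 0, -0.003, 1],
    [-0.003, 0.018, -0.379, 0, 0, -0.003, 0],
    [-0.003, 0.018, -0.379, 0, 0, -0.003, 0],
    [-0.003, 0.018, -0.379, 0, 0, -0.003, 0]
  ]
}}

```text
time_s: 27.55
tool_pos: [0.5894, 0.3759, 0.0655]
eef_rot: [179.9, 0.2, 179.8]
force: [-1.9, -2.4, 8.4]
finger_gap: 0.0489
grasp_force: 60.2
```

Request:
{"api": "apply_moves", "payload": {
  "plan": [
    [0, 0, 0, 0, 0, 0, 0],
    [0, 0, 0, 0, 0, 0, 0]
  ]
}}

```text
time_s: 27.75
tool_pos: [0.5893, 0.3759, 0.0655]
eef_rot: [179.9, 0.2, 179.8]
force: [-0.8, -2.3, 10.5]
finger_gap: 0.0486
grasp_force: 60.6
```

Request:
{"api": "apply_moves", "payload": {
  "plan": [
    [0, 0, 0.1, 0, 0, 0, 0],
    [0, 0, 0.2, 0, 0, 0, 0],
    [0, 0, 0.3, 0, 0, 0, 0],
    [0, 0, 0.38, 0, 0, 0, 0],
    [0, -0.1, 0.4, 0, 0, 0, 0],
    [0, -0.2, 0.4, 0, 0, 0, 0],
    [0, -0.2, 0.4, 0, 0, 0, 0],
    [0, -0.2, 0.4, 0, 0, 0, 0]
  ]
}}

```text
time_s: 28.55
tool_pos: [0.5881, 0.2743, 0.2643]
eef_rot: [179.9, 0.1, 179.7]
force: [-0.1, 0.1, -0.4]
finger_gap: 0.0485
grasp_force: 62.8
```

```bash
python3 -c "
from h import *
to(.6099,.064,.23,180)"
```

```text
pos [0.5881 0.2743 0.2643] [1.799e+02 1.000e-01 1.797e+02] q6 25.3 shares [0.0436, -0.4206, -0.0685] turn 0.0029
```

Request:
{"api": "apply_moves", "payload": {
  "plan": [
    [0.045, -0.421, -0.05, 0, 0, 0.003, 0],
    [0.045, -0.421, -0.05, 0, 0, 0.003, 0],
    [0.045, -0.421, -0.05, 0, 0, 0.003, 0],
    [0.045, -0.421, -0.05, 0, 0, 0.003, 0],
    [0.045, -0.421, -0.05, 0, 0, 0.003, 0],
    [0.045, -0.421, -0.05, 0, 0, 0.003, 0],
    [0.045, -0.421, -0.05, 0, 0, 0.003, 0],
    [0.045, -0.421, -0.05, 0, 0, 0.003, 0]
  ]
}}

```text
time_s: 29.35
tool_pos: [0.6104, 0.0666, 0.2375]
eef_rot: [180.0, 0.0, -179.8]
force: [-0.7, -0.2, -1.7]
finger_gap: 0.0486
grasp_force: 63.1
```

```bash
python3 -c "
from h import *
to(.6107,.0635,.135,180)"
```

```text
pos [0.6104 0.0666 0.2375] [ 180.     0.  -179.8] q6 6.0 shares [0.0006, -0.0062, -0.205] turn -0.0026
```

Request:
{"api": "apply_moves", "payload": {
  "plan": [
    [0.001, -0.006, -0.05, 0, 0, -0.002, 0],
    [0.001, -0.006, -0.1, 0, 0, -0.002, 0],
    [0.001, -0.006, -0.13, 0, 0, -0.002, 0],
    [0.001, -0.006, -0.15, 0, 0, -0.002, 0],
    [0.001, -0.006, -0.17, 0, 0, -0.002, 0],
    [0.001, -0.006, -0.19, 0, 0, -0.002, 0],
    [0.001, -0.006, -0.206, 0, 0, -0.002, 0],
    [0.001, -0.006, -0.206, 0, 0, -0.002, 0]
  ]
}}

```text
time_s: 30.15
tool_pos: [0.611, 0.0619, 0.134]
eef_rot: [180.0, 0.0, 179.9]
force: [0.4, 0.4, -1.2]
finger_gap: 0.049
grasp_force: 62.9
```

Request:
{"api": "apply_moves", "payload": {
  "plan": [
    [0, 0, -0.003, 0, 0, 0, 0],
    [0, 0, -0.003, 0, 0, 0, 0.9],
    [0, 0, -0.003, 0, 0, 0, 0.9],
    [0, 0, -0.003, 0, 0, 0, 0.9],
    [0, 0, 0.08, 0, 0, 0, 0.9],
    [0, 0, 0.18, 0, 0, 0, 0.9],
    [0, 0.1, 0.26, 0, 0, 0, 0],
    [-0.1, 0.15, 0.26, 0, 0, 0, 0]
  ]
}}

```text
time_s: 30.95
tool_pos: [0.5757, 0.1314, 0.2664]
eef_rot: [179.9, 0.5, 179.8]
force: [0.1, 1.4, 0.1]
finger_gap: 0.0491
grasp_force: 0.0
```

Request:
{"api": "apply_moves", "payload": {
  "plan": [
    [-0.3, 0.3, 0, 0, 0, 0, 0],
    [-0.3, 0.3, 0, 0, 0, 0, 0],
    [-0.3, 0.3, 0, 0, 0, 0, 0],
    [-0.3, 0.3, 0, 0, 0, 0, 0],
    [-0.3, 0.3, 0, 0, 0, 0, 0]
  ]
}}

```text
time_s: 31.45
tool_pos: [0.4176, 0.2822, 0.2627]
eef_rot: [179.9, -0.0, -179.9]
force: [0.2, -0.3, 0.2]
finger_gap: 0.0
grasp_force: 0.0
```

```bash
python3 -c "
from look import *
to(.6215,-.1995,.2,180)
for s,ce,m in blobs(c,'green',amin=60): print('side btn',ce,world(c,ce,.084))
a=c['img'][130:310,220:350];c2=shot('top');b=c2['img'][100:230,230:400]
for s,ce,m in blobs(c2,'green',amin=60): print('top btn',ce,world(c2,ce,.084))
A=cv2.resize(a,None,fx=3,fy=3,interpolation=2);B=cv2.resize(b,None,fx=2.3,fy=2.3,interpolation=2)
o=np.zeros((540,390+391,3),np.uint8);o[:,:390]=A;o[:B.shape[0],390:390+B.shape[1]]=B
cv2.imwrite('pics/v7.png',o[:,:,::-1])"
```

```text
top pocket red [[0.4347, -0.257, 0.0354, 0.4347, -0.2568]]
top pocket yellow [[0.6345, -0.0885, 0.0391, 0.6379, -0.0904]]
top pocket green []
top pocket blue []
top grip (array([ 0.4361, -0.2619,  0.0275,  0.0717]), 36.4, 'pca', np.float64(37.0))
side pocket red [[0.44, -0.2694, 0.0362, 0.4378, -0.2705]]
side pocket yellow []
side pocket green []
side pocket blue []
side grip (array([ 0.4397, -0.258 ,  0.0262,  0.0735]), 37.1, 'pca', np.float64(37.7))
pos [0.4194 0.281  0.2627] [ 180.     0.  -179.9] q6 33.7 shares [0.4042, -0.9609, -0.1253] turn -0.0013
side btn [316.27247956 183.67574932] [0.70296017 0.0196364  0.084     ]
side btn [301.38888889 244.8       ] [ 0.62119199 -0.20354707  0.084     ]
top btn [269.43233083 127.5037594 ] [7.12915047e-01 2.64950740e-04 8.40000000e-02]
top btn [335.97727273 156.35227273] [ 0.6194824  -0.19870281  0.084     ]
```

View pics/v7.png

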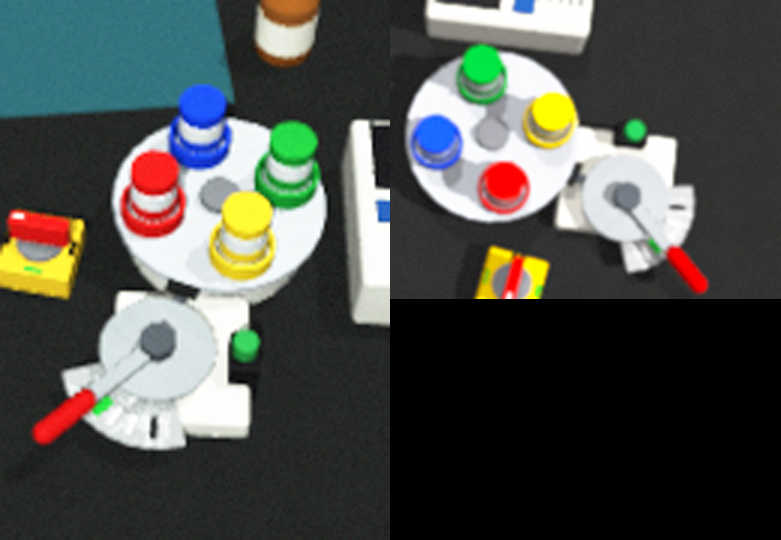

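Request:
{"api": "apply_moves", "payload": {
  "plan": [
    [0.403, -0.962, 0, 0, 0, 0, 0],
    [0.403, -0.962, 0, 0, 0, 0, 0],
    [0.403, -0.962, 0, 0, 0, 0, 0],
    [0.403, -0.962, 0, 0, 0, 0, 0],
    [0.403, -0.962, 0, 0, 0, 0, 0],
    [0.403, -0.962, 0, 0, 0, 0, 0],
    [0.403, -0.962, 0, 0, 0, 0, 0],
    [0.403, -0.962, 0, 0, 0, 0, 0]
  ]
}}

```text
time_s: 32.4
tool_pos: [0.5756, -0.0933, 0.2622]
eef_rot: [-180.0, 0.0, 179.8]
force: [1.6, 1.4, 0.2]
finger_gap: 0.0001
grasp_force: 0.0
```

```bash
python3 -c "
from h import *
to(.6207,-.2,.2,180);print(r.tips_ahead)"
```

```text
pos [ 0.5756 -0.0933  0.2622] [-180.     0.   179.8] q6 -9.0 shares [0.0902, -0.2134, -0.1244] turn 0.0021
0.025
```

Request:
{"api": "apply_moves", "payload": {
  "plan": [
    [0.09, -0.213, 0, 0, 0, 0.002, 0],
    [0.09, -0.213, 0, 0, 0, 0.002, 0],
    [0.09, -0.213, 0, 0, 0, 0.002, 0],
    [0.09, -0.213, -0.1, 0, 0, 0.002, 0],
    [0.09, -0.213, -0.2, 0, 0, 0.002, 0],
    [0.09, -0.213, -0.28, 0, 0, 0.002, 0],
    [0.09, -0.213, -0.28, 0, 0, 0.002, 0]
  ]
}}

```text
time_s: 33.1
tool_pos: [0.6166, -0.1966, 0.1166]
eef_rot: [179.9, -0.5, -180.0]
force: [-0.8, 0.4, 0.1]
finger_gap: -0.0002
grasp_force: 0.0
```

```bash
python3 -c "
from h import *
to(.6207,-.2,.102,180)"
```

```text
pos [ 0.6166 -0.1966  0.1166] [ 179.9   -0.5 -180. ] q6 -17.7 shares [0.0082, -0.0068, -0.0292] turn -0.0
```

Request:
{"api": "apply_moves", "payload": {
  "plan": [
    [0.005, -0.004, 0, 0, 0, 0, 0],
    [0.005, -0.004, -0.01, 0, 0, 0, 0],
    [0.005, -0.004, -0.02, 0, 0, 0, 0],
    [0.005, -0.004, -0.028, 0, 0, 0, 0],
    [0.005, -0.004, -0.028, 0, 0, 0, 0],
    [0.005, -0.004, -0.028, 0, 0, 0, 0]
  ]
}}

```text
time_s: 33.7
tool_pos: [0.6227, -0.1976, 0.1087]
eef_rot: [-180.0, 0.0, -179.9]
force: [-0.6, -0.3, -0.0]
finger_gap: 0.0002
grasp_force: 0.0
```

```bash
python3 -c "
from h import *
to(.6207,-.2,.102,180)
for n in('top','side'):
  c=shot(n)
  for s,ce,m in blobs(c,'red'):
    w=world(c,ce,.075)
    if w[1]<-.15: print(n,'grip',rect(c,m,.0705))
"
```

```text
pos [ 0.6227 -0.1976  0.1087] [-180.     0.  -179.9] q6 -17.7 shares [-0.0039, -0.0048, -0.0134] turn -0.0015
side grip (array([ 0.4637, -0.2827,  0.0247,  0.0743]), 53.3, 'pca', np.float64(52.9))
```

Request:
{"api": "apply_moves", "payload": {
  "plan": [
    [-0.004, -0.005, -0.008, 0, 0, 0, 0],
    [-0.004, -0.005, -0.014, 0, 0, 0, 0],
    [-0.004, -0.005, -0.014, 0, 0, 0, 0],
    [-0.004, -0.005, -0.014, 0, 0, 0, 0],
    [-0.004, -0.005, -0.014, 0, 0, 0, 0]
  ]
}}

```text
time_s: 34.3
tool_pos: [0.6209, -0.2004, 0.1019]
eef_rot: [-180.0, 0.1, -179.9]
force: [0.5, 0.2, 8.3]
finger_gap: -0.0002
grasp_force: 4.3
```

```bash
python3 -c "
from h import *
to(.6207,-.2,.102,180)
for n in('top','side'):
  c=shot(n)
  for s,ce,m in blobs(c,'red'):
    w=world(c,ce,.075)
    if w[1]<-.15: print(n,'grip',rect(c,m,.0705))
"
```

```text
pos [ 0.6209 -0.2004  0.1019] [-1.800e+02  1.000e-01 -1.799e+02] q6 -18.0 shares [-0.0004, 0.0008, 0.0002] turn -0.0013
side grip (array([ 0.5183, -0.3065,  0.0225,  0.0732]), 83.9, 'pca', np.float64(81.2))
```

Request:
{"api": "apply_moves", "payload": {
  "plan": [
    [0, 0, 0.08, 0, 0, 0, 0],
    [0, 0, 0.18, 0, 0, 0, 0],
    [0, 0, 0.26, 0, 0, 0, 0],
    [-0.392, 0.332, 0.26, 0, 0, -0.188, 0.5],
    [-0.392, 0.332, 0.26, 0, 0, -0.188, 0.5],
    [-0.392, 0.332, 0.26, 0, 0, -0.188, 0.5],
    [-0.392, 0.332, 0.26, 0, 0, -0.188, 0.5],
    [-0.392, 0.332, 0.26, 0, 0, -0.188, 0.5]
  ]
}}

```text
time_s: 35.2
tool_pos: [0.4279, -0.0379, 0.2309]
eef_rot: [-180.0, -0.0, 163.9]
force: [0.2, 1.8, 1.2]
finger_gap: 0.0424
grasp_force: 0.0
```

Request:
{"api": "apply_moves", "payload": {
  "plan": [
    [0, 0, 0, 0, 0, 0, 0.5]
  ]
}}

```text
time_s: 35.3
tool_pos: [0.4256, -0.0364, 0.2312]
eef_rot: [180.0, -0.1, 164.1]
force: [1.1, 0.1, 0.4]
finger_gap: 0.0425
grasp_force: 0.0
```

```bash
python3 -c "
from h import *
to(.4249,-.034,.081,164)"
```

```text
pos [ 0.4256 -0.0364  0.2312] [ 1.800e+02 -1.000e-01  1.641e+02] q6 11.0 shares [-0.0014, 0.0048, -0.3004] turn -0.001
```

Request:
{"api": "apply_moves", "payload": {
  "plan": [
    [-0.001, 0.005, -0.1, 0, 0, 0, 0.5],
    [-0.001, 0.005, -0.2, 0, 0, 0, 0.5],
    [-0.001, 0.005, -0.26, 0, 0, 0, 0.5],
    [-0.001, 0.005, -0.3, 0, 0, 0, 0.5],
    [-0.001, 0.005, -0.3, 0, 0, 0, 0],
    [-0.001, 0.005, -0.3, 0, 0, 0, 0],
    [-0.001, 0.005, -0.3, 0, 0, 0, 0],
    [-0.001, 0.005, -0.3, 0, 0, 0, 0]
  ]
}}

```text
time_s: 36.1
tool_pos: [0.4293, -0.036, 0.0816]
eef_rot: [179.9, -0.1, 164.0]
force: [-0.8, 5.0, -3.6]
finger_gap: 0.0148
grasp_force: 66.7
```

Request:
{"api": "apply_moves", "payload": {
  "plan": [
    [0, 0, 0, 0, 0, 0, 0],
    [0, 0, 0, 0, 0, -0.1, 0],
    [0, 0, 0, 0, 0, -0.2, 0],
    [0, 0, 0, 0, 0, -0.3, 0],
    [0, 0, 0, 0, 0, -0.4, 0],
    [0, 0, 0, 0, 0, -0.5, 0],
    [0, 0, 0, 0, 0, -0.6, 0],
    [0, 0, 0, 0, 0, -0.7, 0]
  ]
}}

```text
time_s: 36.9
tool_pos: [0.4271, -0.0381, 0.0815]
eef_rot: [-179.7, 0.2, 103.4]
force: [-21.7, -16.3, 17.3]
finger_gap: 0.0148
grasp_force: 69.8
```

Request:
{"api": "apply_moves", "payload": {
  "plan": [
    [0, 0, 0, 0, 0, -0.1, 0],
    [0, 0, 0, 0, 0, -0.2, 0],
    [0, 0, 0, 0, 0, -0.3, 0],
    [0, 0, 0, 0, 0, -0.34, 0],
    [0, 0, 0, 0, 0, -0.34, 0],
    [0, 0, 0, 0, 0, -0.34, 0.5],
    [0, 0, 0, 0, 0, -0.34, 0.5],
    [0, 0, 0, 0, 0, -0.34, 0.5]
  ]
}}

```text
time_s: 37.7
tool_pos: [0.4299, -0.0364, 0.0817]
eef_rot: [180.0, -0.0, 74.6]
force: [-0.6, -0.2, -0.3]
finger_gap: 0.0427
grasp_force: 0.0
```

Request:
{"api": "apply_moves", "payload": {
  "plan": [
    [0, 0, 0.1, 0, 0, 0, 0.5],
    [0, 0, 0.2, 0, 0, 0, 0.5],
    [0, 0, 0.3, 0, 0, 0, 0.5],
    [-0.05, 0.1, 0.34, 0, 0, 0, 0.5],
    [-0.1, 0.2, 0.34, 0, 0, 0, 0.5],
    [-0.1, 0.3, 0.34, 0, 0, 0, 0.5],
    [-0.1, 0.4, 0.34, 0, 0, 0, 0.5],
    [-0.1, 0.4, 0.34, 0, 0, 0, 0.5]
  ]
}}

```text
time_s: 38.5
tool_pos: [0.379, 0.1676, 0.2517]
eef_rot: [180.0, -0.1, 74.8]
force: [-0.7, -1.9, 0.5]
finger_gap: 0.0427
grasp_force: 0.0
```

```bash
python3 -c "
from h import *
for n in('top','side'):
  c=shot(n)
  for s,ce,m in blobs(c,'red'):
    w=world(c,ce,.075)
    if w[0]<.46 or w[1]<-.2: print(n,rect(c,m,.08))
save(c,'pics/s8.png',130,60,380,370,1.9)"
```

```text
top (array([ 0.5157, -0.3071,  0.0271,  0.0695]), 82.6, 'pca', np.float64(81.8))
top (array([ 0.4242, -0.0334,  0.0171,  0.0581]), 76.6, 'pca', np.float64(77.5))
side (array([ 0.4271, -0.0411,  0.0218,  0.0822]), 79.1, 'pca', np.float64(79.4))
side (array([ 0.5176, -0.311 ,  0.0223,  0.0726]), 83.9, 'pca', np.float64(81.4))
```

View pics/s8.png

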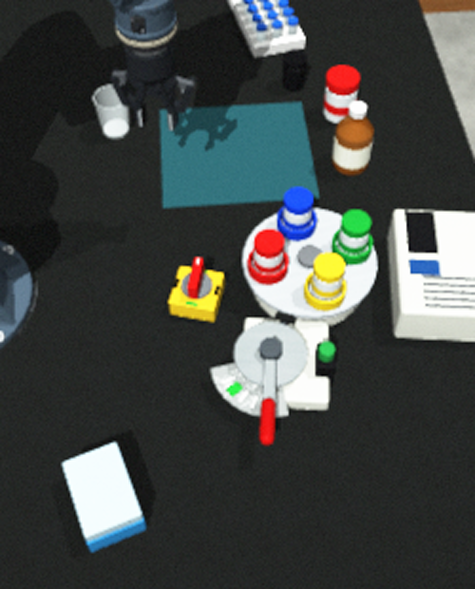

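```bash
python3 -c "
from h import *
for n in('top','side'):
  c=shot(n)
  for s,ce,m in blobs(c,'red'):
    w=world(c,ce,.075)
    if w[0]<.46: print(n,rect(c,m,.083))
to(.4262,-.0345,.14,76.5)"
```

```text
top (array([ 0.424 , -0.0332,  0.017 ,  0.0579]), 76.6, 'pca', np.float64(77.5))
side (array([ 0.4271, -0.0432,  0.0218,  0.082 ]), 79.1, 'pca', np.float64(79.1))
pos [0.3795 0.1636 0.2514] [-180.     0.    74.6] q6 128.7 shares [0.0935, -0.3962, -0.2228] turn 0.0219
```

Request:
{"api": "apply_moves", "payload": {
  "plan": [
    [0.092, -0.396, 0, 0, 0, 0.02, 0.5],
    [0.092, -0.396, 0, 0, 0, 0.02, 0.5],
    [0.092, -0.396, 0, 0, 0, 0.02, 0.5],
    [0.092, -0.396, 0, 0, 0, 0.02, 0.5],
    [0.092, -0.396, -0.1, 0, 0, 0.02, 0.5],
    [0.092, -0.396, -0.2, 0, 0, 0.02, 0.5],
    [0.092, -0.396, -0.223, 0, 0, 0.02, 0.5],
    [0.092, -0.396, -0.223, 0, 0, 0.02, 0.5]
  ]
}}

```text
time_s: 39.5
tool_pos: [0.4243, -0.0349, 0.1394]
eef_rot: [-179.8, 0.0, 76.2]
force: [0.8, 0.2, 1.0]
finger_gap: 0.0426
grasp_force: 0.0
```

```bash
python3 -c "
from h import *
to(.4255,-.0342,.081,76.5)"
```

```text
pos [ 0.4243 -0.0349  0.1394] [-179.8    0.    76.2] q6 99.1 shares [0.0025, 0.0014, -0.1168] turn 0.0032
```

Request:
{"api": "apply_moves", "payload": {
  "plan": [
    [0.002, 0.001, -0.06, 0, 0, 0, 0.5],
    [0.002, 0.001, -0.117, 0, 0, 0, 0.5],
    [0.002, 0.001, -0.117, 0, 0, 0, 0.3],
    [0.002, 0.001, -0.117, 0, 0, 0, 0],
    [0.002, 0.001, -0.117, 0, 0, 0, 0],
    [0.002, 0.001, -0.117, 0, 0, 0, 0],
    [0.002, 0.001, -0.117, 0, 0, -0.03, 0],
    [0.002, 0.001, -0.117, 0, 0, -0.06, 0]
  ]
}}

```text
time_s: 40.3
tool_pos: [0.4265, -0.0336, 0.0836]
eef_rot: [180.0, -0.0, 71.1]
force: [-8.3, 0.8, 3.2]
finger_gap: 0.0151
grasp_force: 68.4
```

Request:
{"api": "apply_moves", "payload": {
  "plan": [
    [0, 0, 0, 0, 0, 0, 0],
    [0, 0, 0, 0, 0, -0.01, 0],
    [0, 0, 0, 0, 0, -0.01, 0],
    [0, 0, 0, 0, 0, -0.01, 0.5],
    [0, 0, 0, 0, 0, -0.01, 0.5],
    [0, 0, 0, 0, 0, -0.01, 0.5],
    [0, 0, 0.1, 0, 0, -0.01, 0.5],
    [0, 0, 0.2, 0, 0, -0.01, 0.5]
  ]
}}

```text
time_s: 41.1
tool_pos: [0.4256, -0.0337, 0.1828]
eef_rot: [-179.9, 0.0, 70.3]
force: [2.1, -0.1, 0.2]
finger_gap: 0.0424
grasp_force: 0.0
```

Request:
{"api": "apply_moves", "payload": {
  "plan": [
    [0, 0, 0.1, 0, 0, 0, 0.5],
    [-0.1, 0.1, 0.14, 0, 0, 0, 0.5],
    [-0.1, 0.2, 0.14, 0, 0, 0, 0.5],
    [-0.1, 0.3, 0.14, 0, 0, 0, 0.5],
    [-0.1, 0.4, 0.14, 0, 0, 0, 0.5],
    [-0.1, 0.4, 0.14, 0, 0, 0, 0.5]
  ]
}}

```text
time_s: 41.7
tool_pos: [0.3761, 0.1698, 0.2523]
eef_rot: [180.0, -0.1, 70.5]
force: [-0.5, -0.4, 0.3]
finger_gap: 0.0426
grasp_force: 0.0
```

```bash
python3 -c "
from h import *
for n in('top','side'):
  c=shot(n)
  for s,ce,m in blobs(c,'red'):
    w=world(c,ce,.075)
    if w[0]<.46 or w[1]<-.2: print(n,rect(c,m,.083))"
```

```text
top (array([ 0.5153, -0.3063,  0.0271,  0.0693]), 82.6, 'pca', np.float64(81.5))
top (array([ 0.4241, -0.0334,  0.0179,  0.0579]), 72.0, 'pca', np.float64(73.8))
side (array([ 0.4267, -0.0433,  0.0217,  0.0826]), 76.0, 'pca', np.float64(76.6))
side (array([ 0.5174, -0.3124,  0.0223,  0.0724]), 83.9, 'pca', np.float64(81.4))
```

Isolator is fully on again (its readings match the start), the lever is at rest and the jars are placed.

```bash
python3 -c "
from cell import r
print(r.finish_job())"
```

```text
the job is handed in; nothing more can be done
None
```

The job is handed in: all four jars stand in their matching pockets, the lever is back at rest and the isolator is on again, in the order asked, though the lever paused at about 0.5 rad until I pressed the release button further, and the isolator stopped about 3° short of on and needed a second turn.

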